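Stand tipped tubes in the drip rack and set its splash guard

ROBOT

A 7-joint arm with a two-finger parallel gripper is mounted at the origin on a cart in front of the work surface, level with it; the furniture and walls round the work are solid. World frame = base frame: x ahead of the robot, y to its left, z up, the work surface at z = 0. Lengths are in m, angles in rad, forces in N, time in s.
With the tool pointing down it reaches from about 0.4 to 0.85 m from the base axis. Payload 10.4 kg.
Tool frame: the origin (TCP) lies midway between the tips of the shut fingers; the grasp point (between the pads) lies 19 mm behind it (manip.hold_point_z is the distance from the TCP to the grasp point, in m); z points along the fingers, y is the line along which they close (so a half turn about z gives the same grasp; the last joint's range is limited). The gripper opens to 85 mm and grips with 20 to 120 N. Pads are 22 mm wide; open, the fingers measure 114 mm over their backs; the gripper's body (76 mm by 85 mm) begins 54 mm behind the grasp point. The pads swing forward as they close: fully open they stand 13 mm farther back than shut.
Start: joints at [1.227, 0.332, -0.065, 1.46, 0.022, 1.35, -0.088], TCP at [0.197, -0.593, 0.231] pointing down, gripper open.
Joint ranges: [-2.6, 2.6], [-0.5, 2.12], [-1.47, 1.34], [0.16, 2.42], [-1.27, 4.41], [0.06, 2.06], [-2.6, 2.6]. Speed limits (rad/s): [2.22, 2.22, 2.79, 2.79, 3.14, 3.14, 3.14].

INTERFACE

Orientations are given as a unit quaternion [x, y, z, w].
In Python, from workcell import manip, eyes, job gives the robot as it stands.
- The arm moves only by the shell command python3 -m crank 'ROWS' [FORCE]. ROWS is JSON, a list that holds one entry, the list of rows, each a list of 7 numbers: the finger opening in cm, from 0 to 8.54, then the shift along the world's x, y, z in cm, then the turn, a rotation vector about the world's x, y, z in degrees. In form: [[[hand, x, y, z, ax, ay, az], ...]]. A call has 1 to 20 rows; each row shifts and turns the commanded pose from where the row before left it; what a row does not reach is not made up. A row lasts 1/8 s, in which the tool goes at most 62.5 mm and 10.7 degrees, less where a joint would pass 70% of its speed; a pose out of reach is approached as far as the arm can. A call with a gripper value outside its range is refused whole. The fingers move at their own pace and stop on an object; FORCE is the grip in N (left out, the last holds). Time passes only in rows, so rows that do not move let the fingers close. It gives the time, the measured TCP pose, the force, the opening and the grip force at its end, in the units of the state.
- manip.get_obs(): the state, without advancing time (a new reading comes with each control period).
- eyes.camera(name): name is "scene" or "top" or "wrist"; returns (picture, depth): 400x640x3 uint8, red, green, blue; 400x640 float32, m along the optical axis (not along the pixel's ray), 0 where there is no reading.
- eyes.camera_params(name): a dict with "fx", "fy", "cx", "cy" (pixels), "world_from_camera" (4x4, takes a point from camera to world coordinates); the wrist camera has in their place "hand_eye" (4x4, takes a point from camera to tool coordinates, whose origin is the TCP and whose axes are the flange's). Camera axes: x right, y down, z forward; pixel columns grow to the right and rows downward; lengths in m; the calibration is good to about 2 mm. A picture is of the moment at which its call begins: read the wrist's pose just before it. camera_params takes no time and is no camera call.
- job.hand_in(): hands the job in; it is judged then, once.
The state is a dict: "clock": time; "joint_pos": joint angles; "joint_velocities": joint speeds; "tau": joint torques, N m; "position": TCP position; "ee_rot": TCP orientation; "ft_force": force on the tool from outside, world axes, zero at the start; "torque": the same for the moment, N m; "grip_width": opening from 0.0 (shut) to 1.0 (fully open); "grasp_force": force on a finger pad.
Only numpy, scipy, OpenCV 4.12 (cv2) and the standard library are available. Lean on these libraries where they do the work, as an engineer would, in place of code of your own. Each camera call takes 0.05 s, during which the arm holds its last target. There are 200 camera calls.

TASK

Some freshly cut tubes have tipped out of the drip rack. Fold the rack's splash guard back past upright, well out of the way, stand every tipped tube on end on the floor of the lane beside the one that still stands there, and then fold the guard down over them to 60 degrees to the bench, level with the slanting index bars at the rack's ends. All tubes must stand there at the end. Leave the magnet, file, tin and tape measure where they are.

Things in the scene. Friction and masses are not known exactly. Their poses are not given: they have to be found in the camera images.
- lane_mid (a point): middle of the drip rack's lane, on its floor, 6 mm above the bench. The rack is a fixed dark steel plate, 175 x 360 mm. y runs along the lane, z up, x from the rack's open front towards the hinge. The lane is 48 mm wide (x -24 to 24 mm) and 340 mm long (y -170 to 170 mm) between steel rails and end stops 5 mm thick that rise 14 mm above its floor
- guard_hinge (a point): middle of the splash guard's hinge line, 105 mm in +x from lane_mid and 24 mm higher; fixed to the rack, same axes, hinge line along y; it sits on a dark steel bar 42 mm wide, 20 mm high. At each end of the rack a fixed flat aluminium bar, 100 mm long, slants from the hinge up towards the lane at 60 degrees to the bench, as a mark for the guard; it does not stop the guard
- guard (a joint): angle of the splash guard with the bench, rad: 0 would be flat over the lane, 1.571 upright, more is folded back; stops at 2.10; at the start 0.72 to 0.85, low over the lane. The guard is an aluminium sheet, 165 mm from hinge to free edge, 330 mm wide, 3 mm thick. The hinge is stiff: the guard stays where it is left and takes 2 to 6 N at the rail to move
- guard_rail (a point): middle of the guard's grab rail: a round bar 10 mm thick and 150 mm long, parallel to the hinge, 210 mm from the hinge line in the plane of the sheet, 40 mm clear of the sheet's free edge, held by a leg at each end. Being round, it turns easily between finger pads
- tube0_mid (a point): square steel tube offcut, hollow and open at both ends, 38 x 38 mm across and 85 mm long, 0.3 kg, grey; tipped out of the rack, it lies on the bench to the right of it. This point is its centre, 19 mm above the bench as it lies; y runs along the tube. May be absent
- tube1_mid (a point): square steel tube offcut, hollow and open at both ends, 38 x 38 mm across and 85 mm long, 0.3 kg, grey; tipped out of the rack, it lies on the bench to the right of it. This point is its centre, 19 mm above the bench as it lies; y runs along the tube. May be absent
- tube2_mid (a point): square steel tube offcut, hollow and open at both ends, 38 x 38 mm across and 85 mm long, 0.3 kg, grey; tipped out of the rack, it lies on the bench to the right of it. This point is its centre, 19 mm above the bench as it lies; y runs along the tube. May be absent
- tube3_mid (a point): square steel tube offcut, hollow and open at both ends, 38 x 38 mm across and 85 mm long, 0.3 kg, grey; tipped out of the rack, it lies on the bench to the right of it. This point is its centre, 19 mm above the bench as it lies; y runs along the tube. May be absent
- standing0_mid (a point): square steel tube offcut, hollow and open at both ends, 38 x 38 mm across and 85 mm long, 0.3 kg, grey; it stands on end in the lane, near the lane's right (-y) end. This point is its centre, 42.5 mm above the lane's floor; y runs along the tube (upright)
- magnet: red arrow-shaped welding magnet, 70 x 108 x 16 mm, lying in front of the rack, right of the clamp fixture; a bystander; origin at the centre of its underside
- file: flat file with a wooden handle, 26 x 269 x 28 mm, lying near the bench's front edge; a bystander; origin at the centre of its underside
- tin: round open tin of nuts, 68 mm across, 43 mm high, at the front right; a bystander; origin at the centre of its underside
- tape: red and black tape measure, 93 x 56 x 80 mm, behind the tipped tubes; a bystander; origin at the centre of its underside
Things that resemble listed ones, but are neither listed nor needed, are in the scene too. What is shaped like the part that bears standing0_mid but green is not meant.

How it is judged:
By the outcome, as a careful person would: the job done as asked, in the order asked, and still so for the second after the job is handed in, with the robot touching nothing.
Of tube0, tube1, tube2, tube3 only 3 to 4 are there at a start; the rules pass over those that are not, and their reading is None.
At some moment in a run one of tube0, tube1, tube2, tube3 may be knocked a few centimetres aside while the robot is not near it.
Once in a run the grip may slacken for a moment while it holds something.
It also fails if it takes over 210 s, if anything falls off the work surface, if the arm or the gripper's body presses on something with over 40 N, if the wrist force passes 120 N, or if a joint passes its speed limit or range.

## Working session

There is one attempt and no reset: what is moved stays moved. The work goes in short steps, Python scripts to look and compute and a shell command to move; the robot and the scene stay as the last step left them, time stands still between calls to the robot, and variables do not carry over. Pictures are saved under pics/ and viewed, at most 14 in all, crops included, and the job is handed in when it is done.

```bash
ls; mkdir -p pics; python3 - <<'E'
from workcell import manip, eyes
import cv2, numpy as np
for n in ("scene","top"):
    p,d=eyes.camera(n); cv2.imwrite(f"pics/{n}0.png",p[:,:,::-1]); np.savez(f"{n}0.npz",p=p,d=d)
    c=eyes.camera_params(n); print(n,c["fx"],c["cx"],c["cy"]); print(np.round(c["world_from_camera"],3))
print(eyes.camera_params("wrist")); o=manip.get_obs(); print(o, manip.hold_point_z)
E
```

```text
pics
scene 489.6626151507185 318.0609411696715 207.03173150512535
[[-0.866 -0.254  0.43  -0.187]
 [-0.499  0.419 -0.758  1.107]
 [ 0.012 -0.872 -0.49   0.842]
 [ 0.     0.     0.     1.   ]]
top 462.1561165296449 310.40766378760776 205.75852633139164
[[-0.01  -0.994  0.11   0.358]
 [-1.     0.01  -0.007 -0.078]
 [ 0.006 -0.11  -0.994  1.521]
 [ 0.     0.     0.     1.   ]]
{'fx': 355.22136396821986, 'fy': 355.22136396821986, 'cx': 318.8673066852948, 'cy': 197.0458927109388, 'hand_eye': array([[ 1.25653189e-03, -9.55044513e-01, -2.96459778e-01,
         7.65108673e-02],
       [ 9.99999173e-01,  1.28151098e-03,  1.10068310e-04,
        -8.27421456e-04],
       [ 2.74796325e-04, -2.96459671e-01,  9.55045333e-01,
        -1.41281598e-01],
       [ 0.00000000e+00,  0.00000000e+00,  0.00000000e+00,
         1.00000000e+00]])}
{'clock': 0.1, 'joint_pos': array([ 1.22742508,  0.33278932, -0.06469562,  1.46085611,  0.02161452,
        1.34992762, -0.08851672]), 'joint_velocities': array([ 0.00095423, -0.00238823, -0.00168191, -0.0011008 , -0.00024425,
        0.00056023,  0.00114423]), 'tau': array([ 1.22577421e-03, -6.26749063e+01,  4.91721381e-02, -3.92428386e+01,
        1.64189504e-02,  6.91162306e-03,  2.98880809e-05]), 'position': array([ 0.19694225, -0.59279722,  0.23060816]), 'ee_rot': array([ 9.87165448e-01,  1.59699610e-01, -1.39552578e-04, -6.26911052e-04]), 'ft_force': array([0.5565335 , 0.6207079 , 0.27604123]), 'torque': array([-0.017836  , -0.00766394, -0.04615153]), 'grasp_force': 0.0, 'grip_width': 1.000796524742349} 0.0187
```

View pics/scene0.png

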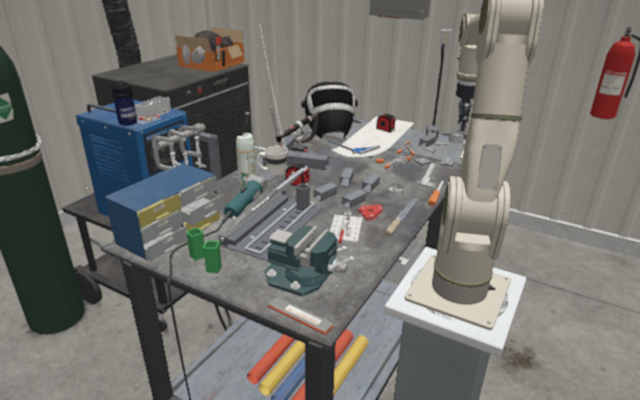

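View pics/top0.png

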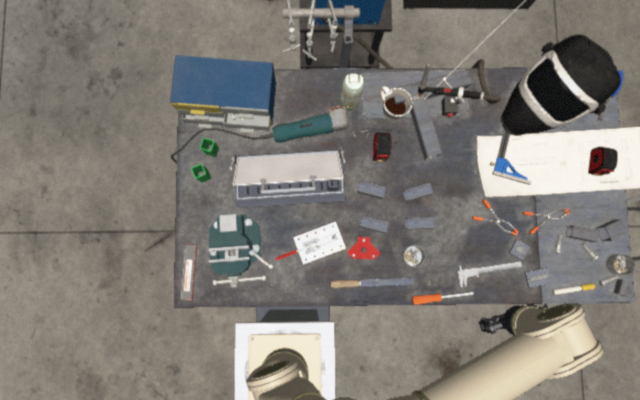

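The scene view shows the rack with guard low at about (275,205), a standing tube at (303,195) and tipped tubes near (345,185). The top view shows the rack at (288,175) and four tubes at (371,190), (418,191), (374,225) and (420,224). The tape is at (382,146) and the magnet at (364,248).

```bash
cat > h.py <<'E'
from workcell import manip, eyes
import cv2, numpy as np
from scipy.spatial.transform import Rotation as R
def T_of(n):
    if n!="wrist": return eyes.camera_params(n)["world_from_camera"]
    o=manip.get_obs(); T=np.eye(4); T[:3,:3]=R.from_quat(o["ee_rot"]).as_matrix(); T[:3,3]=o["position"]
    return T@eyes.camera_params(n)["hand_eye"]
def snap(n):
    T=T_of(n); p,d=eyes.camera(n); return p,d,T
def cloud(n,d,T):
    c=eyes.camera_params(n); v,u=np.indices(d.shape)
    P=np.stack([(u-c["cx"])/c["fx"]*d,(v-c["cy"])/c["fy"]*d,d],-1)
    W=P@T[:3,:3].T+T[:3,3]; W[d<=0]=np.nan; return W
def ray(n,T,uv,z):
    c=eyes.camera_params(n); uv=np.atleast_2d(uv).astype(float)
    D=np.c_[(uv[:,0]-c["cx"])/c["fx"],(uv[:,1]-c["cy"])/c["fy"],np.ones(len(uv))]@T[:3,:3].T
    return T[:3,3]+D*((z-T[2,3])/D[:,2])[:,None]
def st():
    o=manip.get_obs(); r=R.from_quat(o["ee_rot"]).as_matrix()
    print("t%.1f"%o["clock"],"tcp",np.round(o["position"]*1000,1),"z",np.round(r[:,2],3),"y",np.round(r[:,1],3),"F",np.round(o["ft_force"],1),"w%.3f g%.1f"%(o["grip_width"],o["grasp_force"]),"q",np.round(o["joint_pos"],2))
E
python3 - <<'E'
from h import *
s=np.load("top0.npz"); p,d=s["p"],s["d"]; W=cloud("top",d,T_of("top"))
z=W[...,2]
print("bench z",np.nanmedian(z[200:260,440:460]))
m=((z>.022)&(z<.055)).astype(np.uint8); m[:175]=0;m[240:]=0;m[:,:350]=0;m[:,445:]=0
n,l,stt,c=cv2.connectedComponentsWithStats(m)
for i in range(1,n):
    if stt[i,4]<60: continue
    v,u=np.where(l==i); q=ray("top",T_of("top"),np.c_[u,v],.038)
    r=cv2.minAreaRect((q[:,:2]*1000).astype(np.float32)); print(stt[i],np.round(r[0],1),np.round(r[1],1),r[2])
# rack/guard profile
for v in range(145,204,3): print(v,[tuple(np.round(W[v,u]*1000).astype(int)) if np.isfinite(W[v,u,0]) else None for u in (240,288,335)])
a=p[130:255,170:450]; cv2.imwrite("pics/c1.png",cv2.resize(a[:,:,::-1],None,fx=2.85,fy=2.85,interpolation=cv2.INTER_CUBIC))
s=np.load("scene0.npz"); a=s["p"][140:260,200:400]; cv2.imwrite("pics/c2.png",cv2.resize(a[:,:,::-1],None,fx=4,fy=4,interpolation=cv2.INTER_CUBIC))
E
```

```text
bench z -0.00023262187215222774
[358 180  28  18 320] [ 576.5 -286.4] [85.6 39.9] 75.25948333740234
[404 182  29  19 308] [ 567.3 -437.8] [38.3 88. ] 16.136249542236328
[360 215  29  18 319] [ 463.3 -292.1] [85.5 38.6] 74.3996353149414
[407 216  27  13 314] [ 466.4 -440.1] [84.9 38.7] 89.43323516845703
145 [(np.int64(734), np.int64(146), np.int64(1)), (np.int64(732), np.int64(-15), np.int64(4)), (np.int64(732), np.int64(-173), np.int64(-3))]
148 [(np.int64(724), np.int64(146), np.int64(1)), (np.int64(722), np.int64(-15), np.int64(1)), (np.int64(723), np.int64(-173), np.int64(-9))]
151 [(np.int64(714), np.int64(147), np.int64(-2)), (np.int64(714), np.int64(-14), np.int64(-7)), (np.int64(703), np.int64(-170), np.int64(33))]
154 [(np.int64(702), np.int64(145), np.int64(7)), (np.int64(693), np.int64(-16), np.int64(41)), (np.int64(691), np.int64(-169), np.int64(43))]
157 [(np.int64(686), np.int64(141), np.int64(35)), (np.int64(683), np.int64(-16), np.int64(41)), (np.int64(677), np.int64(-168), np.int64(59))]
160 [(np.int64(672), np.int64(139), np.int64(51)), (np.int64(669), np.int64(-17),
[... 1379 characters left out ...]
int64(581), np.int64(145), np.int64(3)), (np.int64(552), np.int64(-22), np.int64(193)), (np.int64(577), np.int64(-170), np.int64(9))]
193 [(np.int64(570), np.int64(144), np.int64(9)), (np.int64(569), np.int64(-14), np.int64(10)), (np.int64(567), np.int64(-169), np.int64(8))]
196 [(np.int64(560), np.int64(144), np.int64(11)), (np.int64(559), np.int64(-14), np.int64(9)), (np.int64(558), np.int64(-170), np.int64(0))]
199 [(np.int64(550), np.int64(144), np.int64(8)), (np.int64(549), np.int64(-14), np.int64(8)), (np.int64(547), np.int64(-169), np.int64(8))]
202 [(np.int64(541), np.int64(144), np.int64(6)), (np.int64(539), np.int64(-14), np.int64(5)), (np.int64(539), np.int64(-170), np.int64(-4))]
```

View pics/c1.png

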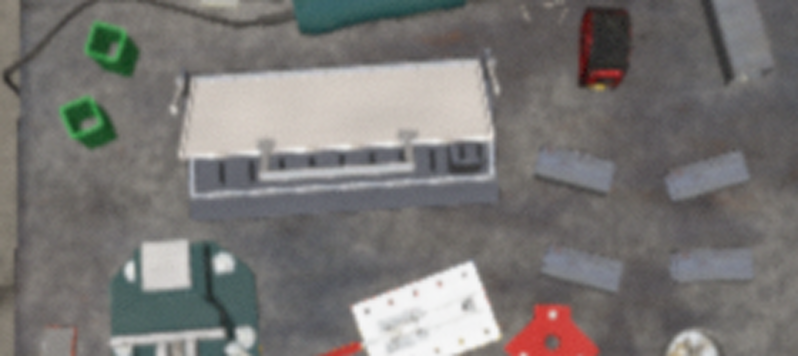

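View pics/c2.png

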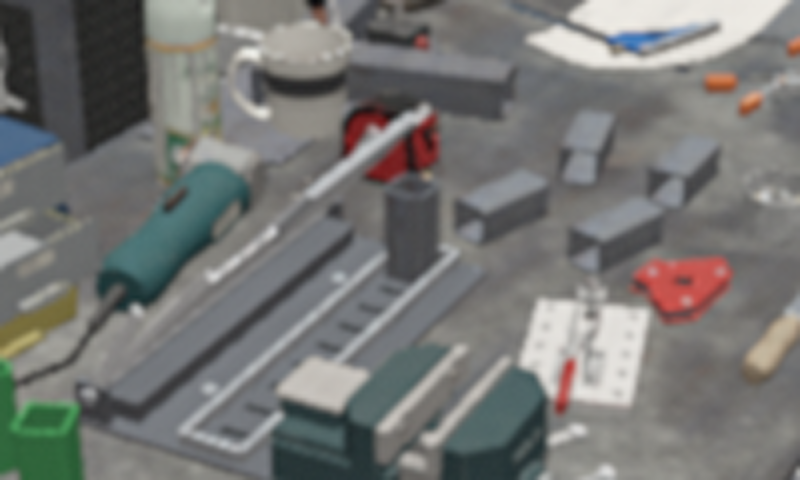

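The crops show the rack turned about 2° in yaw. The grab rail is at crop (337,170), the standing tube at (466,155), and the four tubes lie along y with up to 16° of yaw. I'll approach a point above the grab rail.

```bash
python3 -m crank '[[[8.5,2.5,4.1,0.7,0,0,5.2],[8.5,2.5,4.1,0.7,0,0,5.2],[8.5,2.5,4.1,0.7,0,0,5.2],[8.5,2.5,4.1,0.7,0,0,5.2],[8.5,2.5,4.1,0.7,0,0,5.2],[8.5,2.5,4.1,0.7,0,0,5.2],[8.5,2.5,4.1,0.7,0,0,5.2],[8.5,2.5,4.1,0.7,0,0,5.2],[8.5,2.5,4.1,0.7,0,0,5.2],[8.5,2.5,4.1,0.7,0,0,5.2],[8.5,2.5,4.1,0.7,0,0,5.2],[8.5,2.5,4.1,0.7,0,0,5.2],[8.5,2.5,4.1,0.7,0,0,5.2],[8.5,2.5,4.1,0.7,0,0,5.2],[8.5,0,0,0,0,0,0],[8.5,0,0,0,0,0,0]]]' 40
python3 - <<'E'
from h import *
st()
s=np.load("top0.npz"); p,d=s["p"],s["d"]; T=T_of("top"); W=cloud("top",d,T)
# guard plane
Q=W[158:178,238:340].reshape(-1,3); Q=Q[np.isfinite(Q[:,0])&(Q[:,2]>.05)]
for _ in range(3):
    A=np.c_[Q[:,0],Q[:,1],np.ones(len(Q))]; k=np.linalg.lstsq(A,Q[:,2],rcond=None)[0]; r=A@k-Q[:,2]; Q=Q[abs(r)<.01]
sl=np.hypot(k[0],k[1]); print("guard ang",np.arctan(sl),"yaw deg",np.degrees(np.arctan2(-k[1],-k[0])), "hinge x at y=-14 (z.032)",(.032-k[2]+.014*k[1])/k[0])
# front rail : brightest row per column 192-202
g=cv2.cvtColor(p,cv2.COLOR_RGB2GRAY).astype(float); uv=[]
for u in range(242,338):
    w=np.clip(g[192:203,u]-120,0,None)
    if w.sum()>30: uv.append((u,192+(w*np.arange(11)).sum()/w.sum()))
q=ray("top",T,uv,.020); f=np.polyfit(q[:,1],q[:,0],1); r=q[:,0]-np.polyval(f,q[:,1]); ok=abs(r)<.003; f=np.polyfit(q[ok,1],q[ok,0],1); print("front rail x=",f,ok.sum(),np.degrees(-np.arctan(f[0])))
pw,dw,Tw=snap("wrist"); np.savez("w1.npz",p=pw,d=dw,T=Tw); cv2.imwrite("pics/w1.png",pw[:,:,::-1])
E
```

```text
clock: 2.1
position: [0.5469, -0.0196, 0.3288]
ee_rot: [0.7, 0.714, -0.0, -0.0]
ft_force: [0.6, 0.1, 0.8]
grip_width: 0.995
grasp_force: 0.0
t2.1 tcp [546.9 -19.6 328.8] z [-0.001 -0.    -1.   ] y [ 1.     0.02  -0.001] F [0.6 0.1 0.8] w0.995 g0.0 q [ 0.55  0.19 -0.69  1.48  0.12  1.52 -0.12]
guard ang 0.8476022604409602 yaw deg 3.099869697988041 hinge x at y=-14 (z.032) 0.6932269196949239
front rail x= [-0.05058918  0.56011038] 81 2.896077411527428
```

View pics/w1.png

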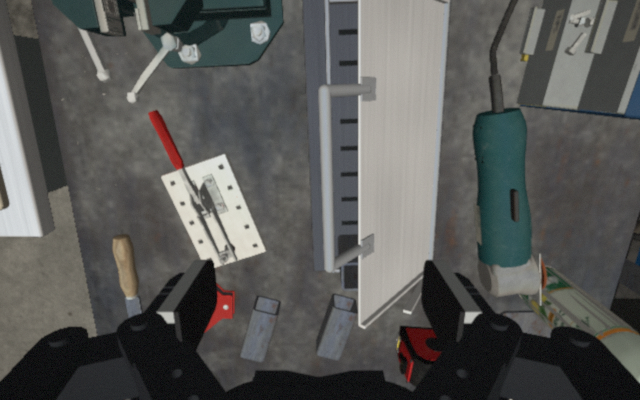

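The wrist view shows the grab rail vertical in the image, from (326,90) to (327,268), with legs at each end. The guard sheet is to its right.

```bash
python3 - <<'E'
from h import *
s=np.load("w1.npz"); p,d,T=s["p"],s["d"],s["T"]
W=cloud("wrist",d,T)
print(ray("wrist",T,[(325,90),(326,180),(327,268)],.187).round(4))
g=cv2.cvtColor(p,cv2.COLOR_RGB2GRAY)
for v in (120,150,180,210,235): print(v,g[v,316:338:2],np.round(W[v,326]*1000))
# sheet plane
Q=W[60:280,375:425].reshape(-1,3);Q=Q[np.isfinite(Q[:,0])]
A=np.c_[Q[:,0],Q[:,1],np.ones(len(Q))]; k=np.linalg.lstsq(A,Q[:,2],rcond=None)[0];print("ang",np.arctan(np.hypot(*k[:2])),"yaw",np.degrees(np.arctan2(-k[1],-k[0])),"hinge x@y-.014 z.032",(.032-k[2]+.014*k[1])/k[0])
E
```

```text
[[ 0.5504  0.0549  0.187 ]
 [ 0.5531 -0.0159  0.187 ]
 [ 0.5562 -0.0966  0.187 ]]
120 [ 90  89 142 167 169 171 157 125  88  91  86] [552.  33. 191.]
150 [ 86  84 113 159 170 170 164 140  97  87  87] [552.  10. 191.]
180 [ 86  81  82 143 165 170 166 154 111  89  88] [553. -15. 192.]
210 [ 89  87  84 117 159 168 170 161 132  88  86] [554. -41. 191.]
235 [ 86  88  86  90 149 167 170 165 145  95  89] [554. -63. 191.]
ang 0.8702989455537035 yaw 3.2690382071091606 hinge x@y-.014 z.032 0.6894426052858318
```

```bash
python3 -m crank '[[[8.5,0.6,-0.1,-4,0,0,1.8],[8.5,0,0,-4,0,0,0],[8.5,0,0,-4,0,0,0],[8.5,0,0,-4,0,0,0],[8.5,0,0,0,0,0,0],[0,0,0,0,0,0,0],[0,0,0,0,0,0,0],[0,0,0,0,0,0,0],[0,0,0,0,0,0,0],[0,0,0,0,0,0,0],[0,0,0,0,0,0,0]]]' 40
```

```text
clock: 3.52
position: [0.5532, -0.0201, 0.1698]
ee_rot: [0.688, 0.725, 0.0, 0.0]
ft_force: [-1.8, -0.1, 6.6]
grip_width: 0.099
grasp_force: 39.1
```

```bash
python3 -m crank '[[[0,0.8,0.04,0.65,0,0,0],[0,0.85,0.04,0.64,0,0,0],[0,1.77,0.1,1.13,0,0,0],[0,1.88,0.1,0.94,0,0,0],[0,1.96,0.1,0.75,0,0,0],[0,2.02,0.1,0.55,0,0,0],[0,0,0,0,0,0,0]]]'
```

```text
clock: 4.4
position: [0.6475, -0.015, 0.2175]
ee_rot: [0.688, 0.725, 0.001, 0.001]
ft_force: [0.3, 0.6, 10.7]
grip_width: 0.096
grasp_force: 41.3
```

```bash
python3 -m crank '[[[0,2.07,0.1,0.3,0,0,0],[0,2.1,0.1,0.1,0,0,0],[0,2.1,0.1,-0.07,0,0,0],[0,2.08,0.1,-0.29,0,0,0],[0,2.04,0.1,-0.48,0,0,0],[0,1.99,0.1,-0.69,0,0,0],[0,0,0,0,0,0,0]]]'; python3 -c "from h import *; st()"
```

```text
clock: 5.28
position: [0.7712, -0.0083, 0.2038]
ee_rot: [0.688, 0.725, 0.001, -0.0]
ft_force: [3.7, 1.9, -0.1]
grip_width: 0.099
grasp_force: 43.3
t5.3 tcp [771.2  -8.3 203.8] z [ 0.001  0.002 -1.   ] y [0.999 0.053 0.002] F [ 3.7  1.9 -0.1] w0.099 g43.3 q [ 0.25  0.75 -0.59  0.98  0.39  1.51 -0.18]
```

```bash
python3 -m crank '[[[8.5,0,0,0,0,0,0],[8.5,0,0,0,0,0,0],[8.5,0,0,0,0,0,0],[8.5,0,0,0,0,0,0],[8.5,0,0,4,0,0,0],[8.5,0,0,5,0,0,0],[8.5,0,0,4,0,0,0],[8.5,-4,-4,2,0,0,-3],[8.5,-4,-5,0,0,0,-3],[8.5,-4,-5,0,0,0,-3],[8.5,-4,-5,0,0,0,-3],[8.5,-3.5,-5,0,0,0,-3],[8.5,0,-4,0,0,0,-3],[8.5,0,0,0,0,0,0],[8.5,0,0,0,0,0,0]]]'
cat >> h.py <<'E'
def tubes(W,T,n="wrist",mask=None,zmax=.052):
    m=((W[...,2]>.026)&(W[...,2]<zmax)).astype(np.uint8)
    if mask is not None: m&=mask
    m=cv2.morphologyEx(m,cv2.MORPH_OPEN,np.ones((3,3),np.uint8))
    nn,l,s,c=cv2.connectedComponentsWithStats(m)
    for i in range(1,nn):
        v,u=np.where(l==i); q=ray(n,T,np.c_[u,v],.038); r=cv2.minAreaRect((q[:,:2]*1000).astype(np.float32))
        a,b=r[1]; 
        if max(a,b)<60 or max(a,b)>130 or min(a,b)<20: continue
        ang=r[2] if a>b else r[2]+90; ang%=180
        print("tube ctr",np.round(r[0],1),"LxW",np.round(sorted(r[1]),0),"axis deg %.1f"%ang,"px",np.round(c[i]), "edge" if (u.min()==0 or u.max()==639 or v.min()==0 or v.max()==399) else "")
E
python3 - <<'E'
from h import *
st(); p,d,T=snap("wrist"); W=cloud("wrist",d,T); tubes(W,T); cv2.imwrite("pics/w2.png",p[:,:,::-1]); np.savez("w2.npz",p=p,d=d,T=T)
p,d,T=snap("top"); W=cloud("top",d,T)
m=np.zeros(d.shape,np.uint8); m[170:245,345:450]=1; tubes(W,T,"top",m)
cv2.imwrite("pics/t2.png",cv2.resize(p[130:255,170:450,::-1],None,fx=2.85,fy=2.85))
np.savez("t2.npz",p=p,d=d,T=T)
E
```

```text
clock: 7.15
position: [0.5778, -0.2849, 0.3547]
ee_rot: [0.793, 0.609, 0.0, -0.0]
ft_force: [0.3, 0.3, -0.2]
grip_width: 0.994
grasp_force: 0.0
t7.2 tcp [ 577.8 -284.9  354.7] z [ 0.     0.001 -1.   ] y [ 0.966 -0.258  0.   ] F [ 0.3  0.3 -0.2] w0.994 g0.0 q [ 0.75  0.4  -0.54  1.16  0.2   1.63  0.  ]
tube ctr [ 820.9 -211.3] LxW [ 38. 127.] axis deg 152.4 px [498.  36.] 
tube ctr [ 577.5 -286.5] LxW [37. 85.] axis deg 75.4 px [319. 149.] 
tube ctr [ 819.2 -350.9] LxW [23. 66.] axis deg 59.2 px [511. 149.] 
tube ctr [ 861.6 -376.2] LxW [50. 79.] axis deg 64.1 px [545. 161.] 
tube ctr [ 465.5 -291.8] LxW [39. 85.] axis deg 74.8 px [238. 175.] 
tube ctr [ 568.9 -436.6] LxW [39. 88.] axis deg 105.8 px [340. 253.] 
tube ctr [ 467.7 -439.2] LxW [39. 87.] axis deg 91.4 px [272. 271.] 
tube ctr [ 380.7 -399.3] LxW [26. 61.] axis deg 128.7 px [206. 260.] 
tube ctr [ 849.2 -552.1] LxW [58. 76.] axis deg 0.3 px [547. 276.] 
tube ctr [ 579.3 -277.3] LxW [39. 67.] axis deg 75.3 px [369. 188.]
```

View pics/w2.png

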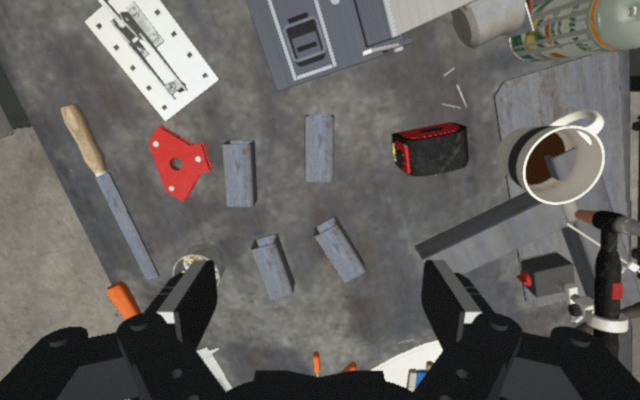

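The wrist view shows the four tubes at (319,149), (238,175), (340,253) and (272,271), and the standing tube at (305,40) in the lane. I'll grasp the first tube with the tool tilted 40°.

```bash
python3 -m crank '[[[8.5,0,0.2,-5.5,9.66,-2.58,0],[8.5,0,0.2,-5.5,9.66,-2.58,0],[8.5,0,0.2,-5.5,9.66,-2.58,0],[8.5,0.2,0.2,-5.5,9.66,-2.58,0],[8.5,0.1,0.2,-5,0,0,0],[8.5,0,0,-4,0,0,0],[8.5,0,0,-2.1,0,0,0],[8.5,0,0,0,0,0,0],[8.5,0,0,0,0,0,0]]]' 60;  python3 -c "from h import *; st()"
```

```text
clock: 8.38
position: [0.5817, -0.276, 0.0257]
ee_rot: [0.745, 0.572, 0.272, -0.207]
ft_force: [0.2, 0.4, -0.1]
grip_width: 0.996
grasp_force: 0.0
t8.4 tcp [ 581.7 -276.    25.7] z [ 0.168  0.62  -0.767] y [ 0.966 -0.259  0.002] F [ 0.2  0.4 -0.1] w0.996 g0.0 q [ 1.07  0.87 -0.58  1.38 -0.23  1.25  0.45]
```

```bash
python3 -m crank '[[[8.5,0,0.1,-0.7,0,0,0],[8.5,0,0,-0.6,0,0,0],[3,0,0,0,0,0,0],[3,0,0,0,0,0,0],[3,0,0,0,0,0,0],[3,0,0,0,0,0,0],[3,0,0,0,0,0,0],[3,0,0,0,0,0,0]]]' 80;  python3 -c "from h import *; st()"
```

```text
clock: 9.38
position: [0.5808, -0.2753, 0.011]
ee_rot: [0.746, 0.572, 0.271, -0.208]
ft_force: [-0.6, -4.1, 5.5]
grip_width: 0.427
grasp_force: 80.7
t9.4 tcp [ 580.8 -275.3   11. ] z [ 0.167  0.62  -0.766] y [ 0.966 -0.26   0.   ] F [-0.6 -4.1  5.5] w0.427 g80.7 q [ 1.06  0.89 -0.58  1.39 -0.22  1.23  0.46]
```

```bash
python3 -m crank '[[[3,0,0,4,0,0,0],[3,0,0,5,0,0,6],[3,0,0,5,0,0,6],[3,0,1,5,0,0,5.8],[3,0,2,3,-9,-0.5,0],[3,0,2,3,-9,-0.5,0],[3,0,2,0,-9,-0.5,0],[3,0,2,0,-9,-0.5,0],[3,0,2,0,-9,-0.5,0],[3,0,2,0,-9,-0.5,0],[3,0,0,0,-9,-0.5,0],[3,0,0,0,-9,-0.5,0],[3,0,0,0,-9,-0.5,0],[3,0,0,0,-9,-0.5,0],[3,0,0,0,0,0,0]]]';  python3 - <<'E'
from h import *
st()
# top view t2: standing tube top and lane rails; guard now back
for f,n in (("t2.npz","top"),("w2.npz","wrist")):
    s=np.load(f); p,d,T=s["p"],s["d"],s["T"]; W=cloud(n,d,T)
    m=((W[...,2]>.078)&(W[...,2]<.105)&(abs(W[...,0]-.59)<.05)&(W[...,1]<-.06)&(W[...,1]>-.22)).astype(np.uint8)
    v,u=np.where(m); q=ray(n,T,np.c_[u,v],.091); r=cv2.minAreaRect((q[:,:2]*1000).astype(np.float32)); print(n,len(v),r, np.nanmedian(W[m>0][:,2]))
E
```

```text
clock: 11.25
position: [0.58, -0.1417, 0.2573]
ee_rot: [0.621, 0.66, -0.29, 0.308]
ft_force: [-0.5, 0.5, -2.8]
grip_width: 0.429
grasp_force: 81.2
t11.2 tcp [ 580.  -141.7  257.3] z [ 0.047 -0.765 -0.643] y [0.998 0.061 0.001] F [-0.5  0.5 -2.8] w0.429 g81.2 q [ 0.2   0.36 -0.59  1.69  1.01  1.58 -0.56]
top 56 ((593.902587890625, -161.88653564453125), (37.638916015625, 38.051692962646484), 89.46973419189453) 0.0901473780623322
wrist 505 ((595.064453125, -161.07855224609375), (37.79453659057617, 38.74115753173828), 3.279470443725586) 0.08955964114898218
```

View pics/t2.png

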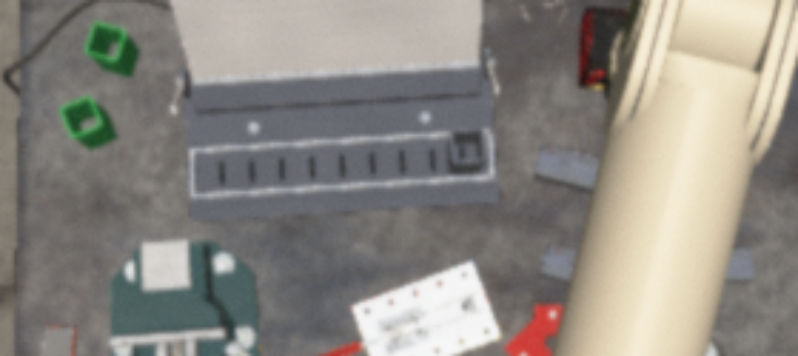

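The top view shows the guard folded back, the lane clear, and the standing tube at crop (466,152).

```bash
python3 -m crank '[[[3,0.6,0.9,-4,0,0,0],[3,0.6,0.9,-5,0,0,-0.4],[3,0,0,-5,0,0,0],[3,0,0,-4,0,0,0],[3,0,0,-2,0,0,0],[3,0,0,-0.8,0,0,0],[3,0,0,0,0,0,0],[3,0,0,0,0,0,0]]]';  python3 - <<'E'
from h import *
st(); p,d,T=snap("wrist"); W=cloud("wrist",d,T); cv2.imwrite("pics/w3.png",p[:,:,::-1]); np.savez("w3.npz",p=p,d=d,T=T)
E
```

```text
clock: 12.25
position: [0.5934, -0.1266, 0.0541]
ee_rot: [0.626, 0.654, -0.289, 0.309]
ft_force: [-1.2, 0.6, -2.8]
grip_width: 0.432
grasp_force: 81.3
t12.2 tcp [ 593.4 -126.6   54.1] z [ 0.042 -0.766 -0.641] y [0.999 0.048 0.009] F [-1.2  0.6 -2.8] w0.432 g81.3 q [ 0.11  0.67 -0.53  1.75  1.15  1.45 -0.9 ]
```

View pics/w3.png

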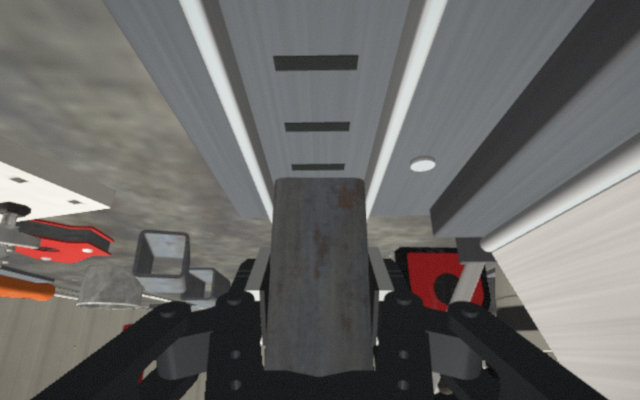

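The wrist view shows the tube held upright at (320,270), centred between the white rails, with its lower end at (320,180). I'll lower it to the floor.

```bash
python3 -m crank '[[[3,-0.1,0.3,-0.7,0,0.5,0],[3,0,0,-0.7,0,0,0],[3,0,0,-0.2,0,0,0],[3,0,0,0,0,0,0]]]';python3 -m crank '[[[3,0,0,-0.1,0,0,0],[3,0,0,0,0,0,0]]]';
```

```text
clock: 12.8
position: [0.5915, -0.1237, 0.0364]
ee_rot: [0.625, 0.656, -0.293, 0.306]
ft_force: [0.3, -0.3, -2.6]
grip_width: 0.436
grasp_force: 56.4
clock: 13.05
position: [0.5917, -0.1237, 0.0361]
ee_rot: [0.625, 0.656, -0.293, 0.306]
ft_force: [-1.1, 1.2, 1.3]
grip_width: 0.433
grasp_force: 85.0
```

```bash
python3 -m crank '[[[3,0,0,-0.1,0,0,0],[3,0,0,0,0,0,0],[4.5,0,0,0,0,0,0],[5.5,0,0,0,0,0,0],[6.5,0,0,0,0,0,0],[7.5,0,0,0,0,0,0],[7.5,0,0,0,0,0,0],[7.5,0,1.5,1.3,0,0,0],[7.5,0,2.3,2,0,0,0],[7.5,0,3.8,3.2,0,0,0],[8.5,0,1,5,0,0,0],[8.5,0,0,0,0,0,0]]]'
python3 - <<'E'
from h import *
st(); p,d,T=snap("wrist"); W=cloud("wrist",d,T); cv2.imwrite("pics/w4.png",p[:,:,::-1]); np.savez("w4.npz",p=p,d=d,T=T)
E
```

```text
clock: 14.55
position: [0.5933, -0.0343, 0.1541]
ee_rot: [0.625, 0.656, -0.289, 0.308]
ft_force: [-1.0, 0.4, -0.2]
grip_width: 0.995
grasp_force: 0.0
t14.6 tcp [593.3 -34.3 154.1] z [ 0.042 -0.765 -0.643] y [0.999 0.051 0.005] F [-1.   0.4 -0.2] w0.995 g0.0 q [ 0.02  0.59 -0.61  1.64  1.03  1.64 -0.82]
```

View pics/w4.png

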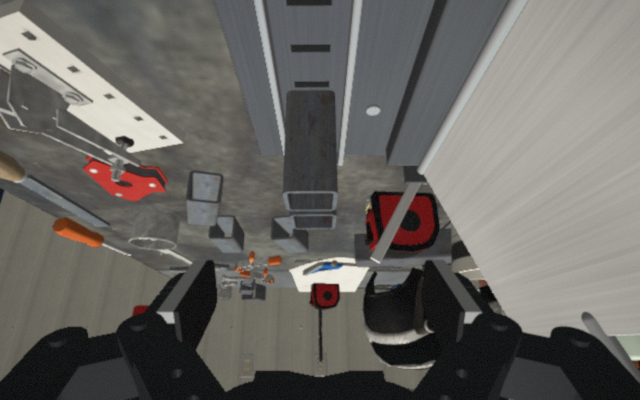

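The view shows the placed tube standing upright at (312,150) just in front of the original standing one at (313,220). Next tube.

```bash
python3 -m crank '[[[8.5,0,0,5,0,0,0],[8.5,0,-2,5,9.9,0.5,0],[8.5,-1,-4,4,9.9,0.5,0],[8.5,-1.5,-5,4,10,0.5,0],[8.5,-2.5,-5,2,10,0.5,0],[8.5,-2.5,-5,0,10,0.5,0],[8.5,-2.5,-5,0,0,0,-9],[8.5,-2.5,-2,0,0,0,-9],[8.5,0,0,0,0,0,0],[8.5,0,0,0,0,0,0]]]'
python3 - <<'E'
from h import *
st(); p,d,T=snap("wrist"); W=cloud("wrist",d,T); W[...][(W[...,0]>.62)|(W[...,0]<.42)]=np.nan; tubes(W,T)
E
```

```text
clock: 15.85
position: [0.4678, -0.3142, 0.3473]
ee_rot: [0.793, 0.609, -0.003, -0.0]
ft_force: [0.7, 1.0, 0.5]
grip_width: 0.994
grasp_force: 0.0
t15.8 tcp [ 467.8 -314.2  347.3] z [-0.004 -0.003 -1.   ] y [ 0.966 -0.258 -0.004] F [0.7 1.  0.5] w0.994 g0.0 q [ 0.93  0.2  -0.5   1.41  0.1   1.56  0.18]
tube ctr [ 463.6 -292. ] LxW [37. 85.] axis deg 74.5 px [312. 132.] 
tube ctr [ 567. -437.] LxW [38. 88.] axis deg 105.8 px [414. 217.] 
tube ctr [ 465.7 -439.7] LxW [37. 86.] axis deg 91.5 px [341. 236.]
```

```bash
python3 - <<'E'
from h import *
p,d,T=snap("wrist"); h=cv2.cvtColor(p,cv2.COLOR_RGB2HSV)
m=((h[...,0]<8)|(h[...,0]>172))&(h[...,1]>150)&(h[...,2]>90); v,u=np.where(m); q=ray("wrist",T,np.c_[u,v],.016)
k=(q[:,0]>.33)&(q[:,0]<.46)&(q[:,1]<-.2)&(q[:,1]>-.36); q=q[k]*1000
n=np.array([np.cos(np.radians(-15.3)),np.sin(np.radians(-15.3))]); a=np.array([-n[1],n[0]]); c=np.array([463.6,-292])
for e in range(-60,61,10):
    s=(q[:,:2]-c)@a; w=(q[:,:2]-c)@n; j=abs(s-e)<5
    if j.any(): print(e,w[j].max().round(1))
E
```

```text
-40 -79.4
-30 -73.6
-20 -67.8
-10 -60.8
0 -43.3
10 -43.3
20 -45.6
30 -47.9
40 -50.2
50 -78.1
60 -96.6
```

The magnet is 43 mm from this tube's axis, so I'll approach with the fingers opened to 5 cm only.

```bash
python3 -m crank '[[[5,0,0.7,-5.5,9.66,-2.58,0],[5,0,0.7,-5.5,9.66,-2.58,0],[5,0,0.7,-5.5,9.66,-2.58,0],[5,0,0.7,-5.5,9.66,-2.58,0],[5,0,0.5,-5,0,0,0],[5,0,0,-2,0,0,0],[5,0,0,0,0,0,0],[5,0,0,0,0,0,0]]]' 60;  python3 -c "from h import *; st()"
```

```text
clock: 16.95
position: [0.4689, -0.2827, 0.0601]
ee_rot: [0.746, 0.573, 0.269, -0.207]
ft_force: [0.8, -0.6, 1.2]
grip_width: 0.588
grasp_force: 0.0
t16.9 tcp [ 468.9 -282.7   60.1] z [ 0.164  0.616 -0.77 ] y [ 0.966 -0.257 -0.001] F [ 0.8 -0.6  1.2] w0.588 g0.0 q [ 1.16  0.66 -0.48  1.6  -0.33  1.28  0.62]
```

```bash
python3 -m crank '[[[5,-0.2,0.2,-2.4,0,0,0],[5,0,0,-1.6,0,0,0],[5,0,0,-0.9,0,0,0],[3,0,0,0,0,0,0],[3,0,0,0,0,0,0],[3,0,0,0,0,0,0],[3,0,0,0,0,0,0],[3,0,0,0,0,0,0]]]' 80;  python3 -c "from h import *; st()"
```

```text
clock: 17.95
position: [0.4653, -0.2803, 0.0087]
ee_rot: [0.746, 0.572, 0.268, -0.208]
ft_force: [-0.2, 0.5, -1.9]
grip_width: 0.434
grasp_force: 80.0
t17.9 tcp [ 465.3 -280.3    8.7] z [ 0.162  0.618 -0.769] y [ 0.966 -0.258 -0.004] F [-0.2  0.5 -1.9] w0.434 g80.0 q [ 1.15  0.73 -0.46  1.62 -0.32  1.21  0.65]
```

```bash
python3 -m crank '[[[3,0,0,4,0,0,0],[3,0,0,5,0,0,6],[3,0,0,5,0,0,6],[3,0,1,4,0,0,6],[3,1,2,1,-9,-0.5,0],[3,1.5,2,0,-9,-0.5,0],[3,1.5,2.5,0,-9,-0.5,0],[3,1.5,2.5,0,-9,-0.5,0],[3,1.5,2.5,0,-9,-0.5,0],[3,1.5,2.5,0,-9,-0.5,0],[3,1.5,2.5,0,-9,-0.5,0],[3,1.5,2.5,0,-9,-0.5,0],[3,1,0,0,-9,-0.5,0],[3,0,0,0,-9,-0.5,0],[3,0,0,0,0,0,0]]]';  python3 -c "from h import *; st()"
```

```text
clock: 19.82
position: [0.5895, -0.0772, 0.1959]
ee_rot: [0.621, 0.658, -0.293, 0.308]
ft_force: [0.6, -1.0, -3.2]
grip_width: 0.436
grasp_force: 81.1
t19.8 tcp [589.5 -77.2 195.9] z [ 0.042 -0.768 -0.639] y [ 0.998  0.056 -0.003] F [ 0.6 -1.  -3.2] w0.436 g81.1 q [ 0.05  0.49 -0.56  1.67  1.01  1.61 -0.71]
```

```bash
python3 -m crank '[[[3,0,-0.2,-5,0,0,0],[3,0,0,-5,0,0,0],[3,0,0,-3,0,0,0],[3,0,0,-1.5,0,0,0],[3,0,0,0,0,0,0],[3,0,0,0,0,0,0]]]';  python3 -c "from h import *; st()"
```

```text
clock: 20.58
position: [0.5911, -0.0824, 0.0553]
ee_rot: [0.624, 0.655, -0.291, 0.31]
ft_force: [0.5, 0.1, -2.1]
grip_width: 0.438
grasp_force: 81.1
t20.6 tcp [591.1 -82.4  55.3] z [ 0.042 -0.769 -0.638] y [0.999 0.05  0.005] F [ 0.5  0.1 -2.1] w0.438 g81.1 q [ 0.02  0.68 -0.51  1.72  1.1   1.48 -0.92]
```

```bash
python3 -m crank '[[[3,-0.1,0.2,-0.8,0,0.3,0],[3,0,0,-0.7,0,0,0],[3,0,0,-0.2,0,0,0],[3,0,0,0,0,0,0]]]';python3 -m crank '[[[3,0,0,-0.1,0,0,0],[3,0,0,0,0,0,0]]]';
```

```text
clock: 21.08
position: [0.5893, -0.0802, 0.0365]
ee_rot: [0.623, 0.656, -0.294, 0.308]
ft_force: [0.3, -0.0, -2.0]
grip_width: 0.43
grasp_force: 81.1
clock: 21.32
position: [0.5894, -0.0803, 0.0361]
ee_rot: [0.623, 0.656, -0.294, 0.308]
ft_force: [-2.2, 1.7, 2.5]
grip_width: 0.432
grasp_force: 81.5
```

Contact. I'll release, retreat, and go to look at the remaining tubes.

```bash
python3 -m crank '[[[3,0,0,-0.1,0,0,0],[3,0,0,0,0,0,0],[4.5,0,0,0,0,0,0],[5.5,0,0,0,0,0,0],[6.5,0,0,0,0,0,0],[7.5,0,0,0,0,0,0],[7.5,0,0,0,0,0,0],[7.5,0,1.5,1.3,0,0,0],[7.5,0,2.3,2,0,0,0],[7.5,0,3.8,3.2,0,0,0],[8.5,0,0,6,0,0,0],[8.5,0,0,6,0,0,0]]]'
python3 -m crank '[[[8.5,0,-3,4,9.9,0.5,0],[8.5,0,-5,4,9.9,0.5,0],[8.5,0,-5,2,10,0.5,0],[8.5,-1,-5,0,10,0.5,0],[8.5,-1,-5,0,10,0.5,0],[8.5,-1,-5,0,0,0,6],[8.5,0,-5,0,0,0,6],[8.5,0,-5,0,0,0,0],[8.5,0,0,0,0,0,0],[8.5,0,0,0,0,0,0]]]'
python3 - <<'E'
from h import *
st(); p,d,T=snap("wrist"); W=cloud("wrist",d,T); W[...][(W[...,0]>.62)|(W[...,0]<.42)]=np.nan; tubes(W,T); cv2.imwrite("pics/w5.png",p[:,:,::-1])
E
```

```text
clock: 22.82
position: [0.589, -0.0023, 0.222]
ee_rot: [0.622, 0.657, -0.293, 0.308]
ft_force: [1.5, 0.7, 0.4]
grip_width: 0.995
grasp_force: 0.0
clock: 24.08
position: [0.5601, -0.3814, 0.3193]
ee_rot: [0.608, 0.794, -0.002, 0.003]
ft_force: [-0.3, 1.4, -0.0]
grip_width: 0.993
grasp_force: 0.0
t24.1 tcp [ 560.1 -381.4  319.3] z [ 0.002 -0.008 -1.   ] y [0.965 0.261 0.   ] F [-0.3  1.4 -0. ] w0.993 g0.0 q [ 0.86  0.47 -0.51  1.13  0.23  1.58  0.66]
tube ctr [ 467.1 -439.8] LxW [38. 87.] axis deg 91.5 px [232. 177.] 
tube ctr [ 567.8 -438.3] LxW [37. 86.] axis deg 105.6 px [312. 196.]
```

View pics/w5.png

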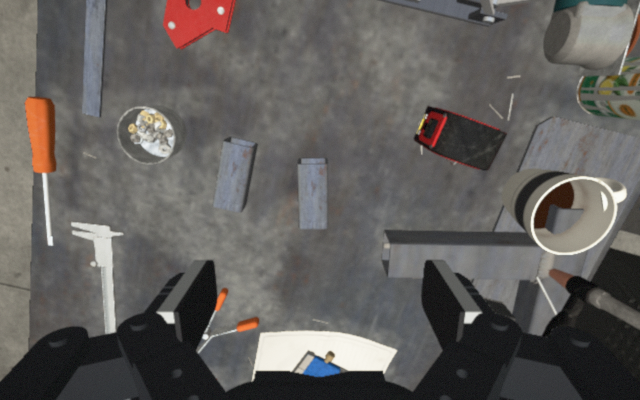

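Two tubes remain, at (312,196) and (232,177), undisturbed. The box beam is at (385,250), so I'll use a 6 cm opening.

```bash
python3 -m crank '[[[6,0,-0.8,-5.5,9.63,2.7,0],[6,0.1,-0.8,-5.5,9.63,2.7,0],[6,0.1,-0.8,-5.5,9.63,2.7,0],[6,0.1,-0.8,-5.5,9.63,2.7,0],[6,0.1,-0.8,-4,0,0,0.5],[6,0,-0.4,0,0,0,0],[6,0,0,0,0,0,0]]]' 60;  python3 -c "from h import *; st()"
```

```text
clock: 25.0
position: [0.565, -0.4268, 0.065]
ee_rot: [0.57, 0.751, 0.2, -0.267]
ft_force: [-0.2, 0.1, 0.6]
grip_width: 0.7
grasp_force: 0.0
t25.0 tcp [ 565.  -426.8   65. ] z [-0.173  0.604 -0.778] y [ 0.963  0.271 -0.004] F [-0.2  0.1  0.6] w0.700 g0.0 q [ 0.89  1.19 -0.49  0.61  0.02  1.93  0.85]
```

```bash
python3 -m crank '[[[6,0,0,-2.4,1,0.3,0],[6,0,0,-2,0,0,0],[6,0,0,-1,0,0,0],[3,0,0,0,0,0,0],[3,0,0,0,0,0,0],[3,0,0,0,0,0,0],[3,0,0,0,0,0,0],[3,0,0,0,0,0,0],[3,0,0,0,0,0,0]]]' 80;  python3 -c "from h import *; st()"
```

```text
clock: 26.12
position: [0.5638, -0.4273, 0.0077]
ee_rot: [0.568, 0.748, 0.205, -0.275]
ft_force: [1.3, -3.7, 6.0]
grip_width: 0.436
grasp_force: 81.1
t26.1 tcp [ 563.8 -427.3    7.7] z [-0.179  0.619 -0.765] y [ 0.963  0.27  -0.007] F [ 1.3 -3.7  6. ] w0.436 g81.1 q [ 0.89  1.26 -0.48  0.6   0.03  1.89  0.87]
```

```bash
python3 -m crank '[[[3,0,0,4,0,0,0],[3,0,0,5,0,0,-6],[3,0,2,5,0,0,-6.5],[3,0,3,4,0,0,0],[3,0.2,3,1,-9,-0.5,0],[3,0.2,3,0,-9,-0.5,0],[3,0.3,3.5,0,-9,-0.5,0],[3,0.3,3.5,0,-9,-0.5,0],[3,0.3,3.5,0,-9,-0.5,0],[3,0.3,3.5,0,-9,-0.5,0],[3,0.3,3.5,0,-9,-0.5,0],[3,0.3,3.5,0,-9,-0.5,0],[3,0.2,3.5,0,-9,-0.5,0],[3,0,3.2,0,-9,-0.5,0],[3,0,0,0,0,0,0]]]';  python3 -c "from h import *; st()"
```

```text
clock: 28.0
position: [0.5864, -0.0329, 0.193]
ee_rot: [0.621, 0.661, -0.292, 0.305]
ft_force: [0.1, -0.1, -3.2]
grip_width: 0.432
grasp_force: 81.4
t28.0 tcp [586.4 -32.9 193. ] z [ 0.041 -0.764 -0.644] y [ 0.998  0.059 -0.007] F [ 0.1 -0.1 -3.2] w0.432 g81.4 q [-0.04  0.51 -0.54  1.63  0.97  1.65 -0.74]
```

```bash
python3 -m crank '[[[3,0,0.1,-5,0,0,0],[3,0,0,-5,0,0,0],[3,0,0,-3,0,0,0],[3,0,0,-1.2,0,0,0],[3,0,0,0,0,0,0],[3,0,0,0,0,0,0]]]';  python3 -c "from h import *; st()"
```

```text
clock: 28.75
position: [0.5882, -0.0387, 0.0562]
ee_rot: [0.626, 0.656, -0.291, 0.306]
ft_force: [-0.6, -0.2, -3.3]
grip_width: 0.431
grasp_force: 81.2
t28.8 tcp [588.2 -38.7  56.2] z [ 0.037 -0.764 -0.644] y [0.999 0.047 0.001] F [-0.6 -0.2 -3.3] w0.431 g81.2 q [-0.06  0.69 -0.49  1.69  1.05  1.52 -0.94]
```

```bash
python3 -m crank '[[[3,-0.05,0.3,-0.8,0,0,0.3],[3,0,0,-0.7,0,0,0],[3,0,0,-0.2,0,0,0],[3,0,0,0,0,0,0]]]';python3 -m crank '[[[3,0,0,-0.1,0,0,0],[3,0,0,0,0,0,0]]]';
```

```text
clock: 29.25
position: [0.5869, -0.0359, 0.0376]
ee_rot: [0.624, 0.658, -0.291, 0.306]
ft_force: [0.0, 0.1, -2.5]
grip_width: 0.435
grasp_force: 81.2
clock: 29.5
position: [0.587, -0.0359, 0.0368]
ee_rot: [0.624, 0.658, -0.291, 0.306]
ft_force: [-0.2, 0.5, -2.8]
grip_width: 0.436
grasp_force: 81.2
```

```bash
python3 -m crank '[[[3,0,0,-0.1,0,0,0],[3,0,0,0,0,0,0]]]'
```

```text
clock: 29.75
position: [0.587, -0.0359, 0.0357]
ee_rot: [0.624, 0.658, -0.291, 0.306]
ft_force: [-0.6, 0.3, -3.5]
grip_width: 0.433
grasp_force: 81.2
```

```bash
python3 -m crank '[[[3,0,0,-0.1,0,0,0],[3,0,0,0,0,0,0]]]'; python3 -m crank '[[[3,0,0,-0.1,0,0,0],[3,0,0,0,0,0,0]]]'
```

```text
clock: 30.0
position: [0.5871, -0.0358, 0.0352]
ee_rot: [0.624, 0.658, -0.291, 0.307]
ft_force: [-1.0, 0.9, 1.5]
grip_width: 0.434
grasp_force: 81.6
clock: 30.25
position: [0.587, -0.0359, 0.0352]
ee_rot: [0.624, 0.657, -0.291, 0.307]
ft_force: [-4.3, 1.8, 10.3]
grip_width: 0.438
grasp_force: 82.4
```

```bash
python3 -m crank '[[[4.5,0,0,0,0,0,0],[5.5,0,0,0,0,0,0],[6.5,0,0,0,0,0,0],[7.5,0,0,0,0,0,0],[7.5,0,0,0,0,0,0],[7.5,0,1.5,1.3,0,0,0],[7.5,0,2.3,2,0,0,0],[7.5,0,3.8,3.2,0,0,0],[8.5,0,0,6,0,0,0],[8.5,0,0,6,0,0,0],[8.5,0,0,0,0,0,0]]]'
python3 - <<'E'
from h import *
p,d,T=snap("wrist"); cv2.imwrite("pics/w6.png",p[:,:,::-1])
E
python3 -m crank '[[[8.5,0,-4,4,9.9,0.5,0],[8.5,0,-5,4,9.9,0.5,0],[8.5,-1,-5,2,10,0.5,0],[8.5,-2,-5,0,10,0.5,0],[8.5,-2,-5,0,10,0.5,0],[8.5,-2,-5,0,0,0,-2],[8.5,-2,-5,0,0,0,0],[8.5,-2,-5,0,0,0,0],[8.5,-1,-3,0,0,0,0],[8.5,0,0,0,0,0,0],[8.5,0,0,0,0,0,0]]]'
python3 - <<'E'
from h import *
st(); p,d,T=snap("wrist"); W=cloud("wrist",d,T); W[...][(W[...,0]>.62)|(W[...,0]<.42)]=np.nan; tubes(W,T)
E
```

```text
clock: 31.62
position: [0.5882, 0.0425, 0.2245]
ee_rot: [0.625, 0.657, -0.287, 0.308]
ft_force: [0.2, 0.1, -0.2]
grip_width: 0.994
grasp_force: 0.0
clock: 33.05
position: [0.4677, -0.3771, 0.3172]
ee_rot: [0.7, 0.714, 0.0, 0.0]
ft_force: [0.4, 0.8, -0.6]
grip_width: 0.996
grasp_force: 0.0
t33.0 tcp [ 467.7 -377.1  317.2] z [ 0.001 -0.    -1.   ] y [1.    0.019 0.001] F [ 0.4  0.8 -0.6] w0.996 g0.0 q [ 0.91  0.27 -0.38  1.37  0.1   1.51  0.55]
tube ctr [ 465.3 -439.2] LxW [37. 85.] axis deg 91.5 px [315. 203.]
```

View pics/w6.png

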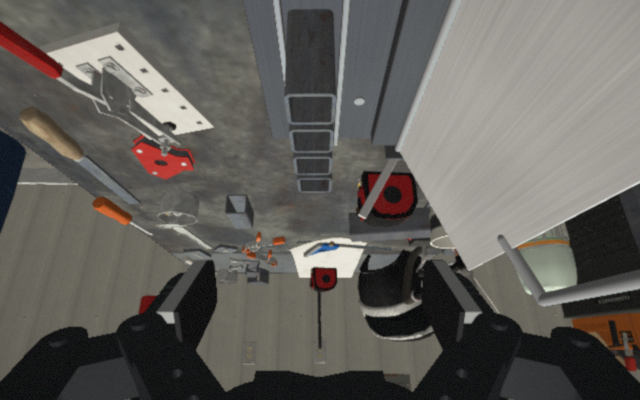

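Four tubes stand in a row along the lane, at (312,60) to (315,185). The last tube is at (315,203) in the new view.

```bash
python3 -m crank '[[[5.5,0,-0.9,-5.5,10,0.2,0],[5.5,0,-0.9,-5.5,10,0.2,0],[5.5,0,-0.9,-5.5,10,0.2,0],[5.5,0,-0.9,-5.5,10,0.2,0],[5.5,0,-0.9,-4,0,0,0.4],[5.5,0,-0.4,0,0,0,0],[5.5,0,0,0,0,0,0]]]' 60;  python3 -c "from h import *; st()"
```

```text
clock: 33.98
position: [0.4688, -0.4275, 0.0609]
ee_rot: [0.656, 0.674, 0.238, -0.243]
ft_force: [0.3, 0.1, 1.8]
grip_width: 0.64
grasp_force: 0.0
t34.0 tcp [ 468.8 -427.5   60.9] z [-0.014  0.64  -0.769] y [1.    0.025 0.003] F [0.3 0.1 1.8] w0.640 g0.0 q [ 1.07  0.94 -0.35  1.07 -0.18  1.68  0.84]
```

```bash
python3 -m crank '[[[5.5,-0.3,0,-2.4,0,0,0],[5.5,0,0,-1.8,0,0,0],[5.5,0,0,-0.7,0,0,0],[3,0,0,0,0,0,0],[3,0,0,0,0,0,0],[3,0,0,0,0,0,0],[3,0,0,0,0,0,0],[3,0,0,0,0,0,0],[3,0,0,0,0,0,0]]]' 80;  python3 -c "from h import *; st()"
```

```text
clock: 35.1
position: [0.464, -0.4277, 0.0089]
ee_rot: [0.657, 0.673, 0.238, -0.244]
ft_force: [-1.0, -0.5, -2.4]
grip_width: 0.435
grasp_force: 80.0
t35.1 tcp [ 464.  -427.7    8.9] z [-0.016  0.641 -0.767] y [ 1.     0.024 -0.   ] F [-1.  -0.5 -2.4] w0.435 g80.0 q [ 1.07  1.   -0.34  1.09 -0.17  1.62  0.86]
```

```bash
python3 -m crank '[[[3,0,0,4,0,0,0],[3,0,0,5,0,0,1.6],[3,0,2,5,0,0,0],[3,0,4,4,0,0,0],[3,1.5,3.5,1.5,-9,-0.5,0],[3,1.5,3.5,0,-9,-0.5,0],[3,1.5,3.5,0,-9,-0.5,0],[3,1.5,3.5,0,-9,-0.5,0],[3,1.5,3.5,0,-9,-0.5,0],[3,1.5,4,0,-9,-0.5,0],[3,1.5,4,0,-9,-0.5,0],[3,1.3,4,0,-9,-0.5,0],[3,0,4,0,-9,-0.5,0],[3,0,4,0,-9,-0.5,0],[3,0,0,0,0,0,0]]]';  python3 -c "from h import *; st()"
```

```text
clock: 36.98
position: [0.5807, 0.0151, 0.2002]
ee_rot: [0.618, 0.662, -0.29, 0.309]
ft_force: [0.2, -0.0, -2.1]
grip_width: 0.432
grasp_force: 81.2
t37.0 tcp [580.7  15.1 200.2] z [ 0.05  -0.766 -0.641] y [ 0.998  0.067 -0.003] F [ 0.2 -0.  -2.1] w0.432 g81.2 q [-0.13  0.52 -0.53  1.6   0.94  1.7  -0.78]
```

```bash
python3 -m crank '[[[3,0.3,0,-5,0,0,-0.5],[3,0,0,-5,0,0,0],[3,0,0,-3,0,0,0],[3,0,0,-1.5,0,0,0],[3,0,0,0,0,0,0],[3,0,0,0,0,0,0]]]';  python3 -c "from h import *; st()"
```

```text
clock: 37.72
position: [0.5857, 0.0075, 0.0603]
ee_rot: [0.626, 0.654, -0.291, 0.309]
ft_force: [-0.1, 0.4, -2.4]
grip_width: 0.435
grasp_force: 81.0
t37.7 tcp [585.7   7.5  60.3] z [ 0.039 -0.767 -0.64 ] y [0.999 0.046 0.006] F [-0.1  0.4 -2.4] w0.435 g81.0 q [-0.15  0.71 -0.48  1.64  1.01  1.57 -0.97]
```

```bash
python3 -m crank '[[[3,0,0.4,-0.8,0,0.3,0.3],[3,0,0,-0.8,0,0,0],[3,0,0,-0.5,0,0,0],[3,0,0,0,0,0,0]]]';python3 -m crank '[[[3,0,0,-0.1,0,0,0],[3,0,0,0,0,0,0]]]';python3 -m crank '[[[3,0,0,-0.1,0,0,0],[3,0,0,0,0,0,0]]]';
```

```text
clock: 38.22
position: [0.5847, 0.0112, 0.0373]
ee_rot: [0.623, 0.657, -0.293, 0.307]
ft_force: [0.2, 1.3, -3.0]
grip_width: 0.435
grasp_force: 81.0
clock: 38.48
position: [0.585, 0.0113, 0.0369]
ee_rot: [0.623, 0.657, -0.293, 0.307]
ft_force: [-0.6, -0.1, -2.2]
grip_width: 0.433
grasp_force: 81.0
clock: 38.72
position: [0.585, 0.0113, 0.0358]
ee_rot: [0.623, 0.657, -0.293, 0.307]
ft_force: [0.6, 0.8, -2.3]
grip_width: 0.436
grasp_force: 81.0
```

```bash
python3 -m crank '[[[3,0,0,-0.1,0,0,0],[3,0,0,0,0,0,0]]]';python3 -m crank '[[[3,0,0,-0.1,0,0,0],[3,0,0,0,0,0,0]]]';
```

```text
clock: 38.98
position: [0.5849, 0.0113, 0.0347]
ee_rot: [0.623, 0.657, -0.293, 0.307]
ft_force: [-0.2, 0.9, -2.2]
grip_width: 0.432
grasp_force: 81.0
clock: 39.22
position: [0.585, 0.0113, 0.0346]
ee_rot: [0.623, 0.657, -0.293, 0.308]
ft_force: [-2.6, 0.7, 5.3]
grip_width: 0.435
grasp_force: 81.7
```

```bash
python3 -m crank '[[[4.5,0,0,0,0,0,0],[5.5,0,0,0,0,0,0],[6.5,0,0,0,0,0,0],[7.5,0,0,0,0,0,0],[7.5,0,0,0,0,0,0],[7.5,0,1.5,1.3,0,0,0],[7.5,0,2.3,2,0,0,0],[7.5,0,3.8,3.2,0,0,0],[8.5,0,0,6,0,0,0],[8.5,0,0,6,0,0,0],[8.5,0,0,6,0,0,0],[8.5,2,-1,2,9.9,0.5,0],[8.5,4,-2,0,9.9,0.5,0],[8.5,4,-2,0,10,0.5,0],[8.5,4,-2,0,10,0.5,0],[8.5,4,-2,0,10,0.5,0],[8.5,0,0,0,0,0,0],[8.5,0,0,0,0,0,0]]]'
python3 - <<'E'
from h import *
st(); p,d,T=snap("wrist"); cv2.imwrite("pics/w7.png",p[:,:,::-1]); np.savez("w7.npz",p=p,d=d,T=T)
E
```

```text
clock: 41.48
position: [0.7648, -0.0015, 0.299]
ee_rot: [0.688, 0.726, -0.002, 0.002]
ft_force: [-0.5, 0.9, 0.5]
grip_width: 0.994
grasp_force: 0.0
t41.5 tcp [764.8  -1.5 299. ] z [-0.    -0.005 -1.   ] y [ 0.999  0.054 -0.   ] F [-0.5  0.9  0.5] w0.994 g0.0 q [ 0.23  0.72 -0.63  0.82  0.41  1.69 -0.17]
```

View pics/w7.png

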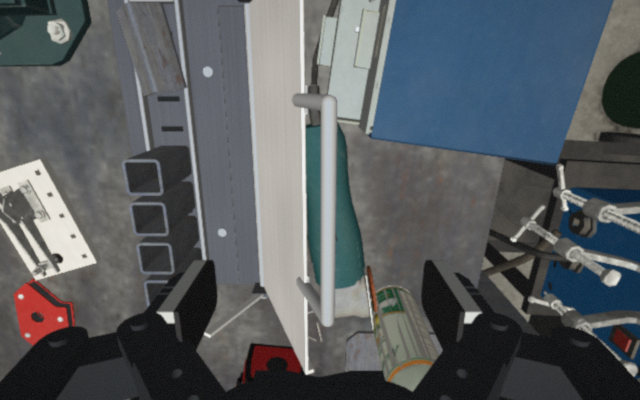

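The guard rail is at (328,210) and four tubes stand at (142,175) to (160,290). The last-placed tube is lying at (150,45), so I need to look at it and redo it.

```bash
python3 -m crank '[[[8.5,-4,1,2,0,0,0],[8.5,-5,1,2,0,0,0],[8.5,-5,1,0,0,0,0],[8.5,-5,1,0,0,0,0],[8.5,-2,1,0,0,0,0],[8.5,0,0,0,0,0,0],[8.5,0,0,0,0,0,0]]]'
python3 - <<'E'
from h import *
st(); p,d,T=snap("wrist"); cv2.imwrite("pics/w8.png",p[:,:,::-1]); np.savez("w8.npz",p=p,d=d,T=T)
W=cloud("wrist",d,T); k=(abs(W[...,0]-.57)<.09)&(W[...,1]>.0)&(W[...,1]<.2)&(W[...,2]>.032)&(W[...,2]<.12)
v,u=np.where(k); print(len(v),u.min(),u.max(),v.min(),v.max()); q=W[k]*1000
r=cv2.minAreaRect(q[:,:2].astype(np.float32)); print(r)
A=np.c_[q[:,:2],np.ones(len(q))]; print(np.linalg.lstsq(A,q[:,2],rcond=None)[0], np.percentile(q[:,2],[2,25,50,75,98]))
for vv in range(v.min(),v.max(),12):
    j=v==vv; print(vv,u[j].min(),u[j].max(),np.round(q[j][0]),np.round(q[j][len(q[j])//2]),np.round(q[j][-1]))
E
```

```text
clock: 42.4
position: [0.555, 0.0479, 0.3392]
ee_rot: [0.688, 0.726, -0.002, 0.003]
ft_force: [0.3, -0.3, -0.2]
grip_width: 0.996
grasp_force: 0.0
t42.4 tcp [555.   47.9 339.2] z [ 0.001 -0.007 -1.   ] y [0.999 0.054 0.001] F [ 0.3 -0.3 -0.2] w0.996 g0.0 q [ 0.47  0.22 -0.76  1.43  0.16  1.55 -0.23]
4435 246 423 0 144
((556.6729125976562, 120.46797180175781), (124.24078369140625, 184.05038452148438), 77.47299194335938)
[ -0.19308147   0.30442852 129.9070989 ] [ 33.24035569  42.12914971  48.91503749  84.81181208 114.30985642]
0 250 253 [480. 200.  91.] [482. 200.  92.] [483. 200.  92.]
12 246 264 [481. 185. 114.] [489. 186. 112.] [487. 198.  43.]
24 246 264 [480. 176. 112.] [489. 176. 112.] [487. 186.  44.]
36 246 265 [480. 165. 113.] [489. 166. 112.] [488. 174.  43.]
48 246 266 [480. 155. 113.] [490. 155. 112.] [489. 161.  41.]
60 246 266 [480. 144. 114.] [490. 144. 113.] [490. 148.  46.]
72 250 356 [480. 133.  93.] [567. 140.  51.] [595. 142.  33.]
84 319 358 [552. 126.  33.] [575. 127.  53.] [598. 128.  33.]
96 320 359 [554. 112.  32.] [577. 114.  53.] [601. 115.  35.]
108 323 362 [558.  98.  33.] [581. 101.  56.] [606. 101.  33.]
120 325 363 [561.  84.  34.] [583.  87.  53.] [608.  86.  33.]
132 327 365 [565.  69.  32.] [587.  73.  53.] [612.  72.  33.]
```

View pics/w8.png

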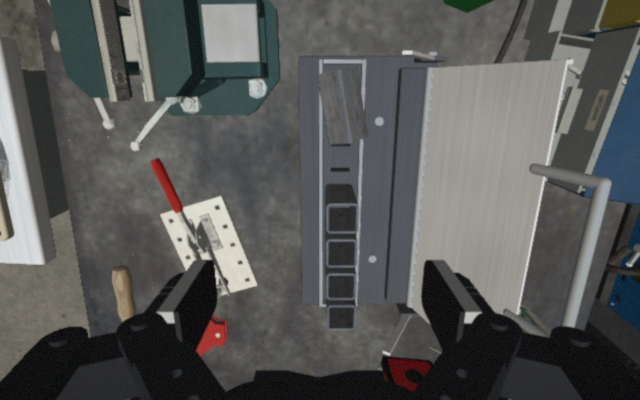

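The view shows the fallen tube lying in the left half of the lane, at (342,105). It is yawed and rolled, with a ridge along its top. The other four stand at (341,218) to (341,317). I'll get its cross-section.

```bash
python3 - <<'E'
from h import *
s=np.load("w8.npz"); p,d,T=s["p"],s["d"],s["T"]; W=cloud("wrist",d,T)*1000
k=np.zeros(d.shape,bool); k[62:150,312:372]=1; k&=np.isfinite(W[...,0])&(W[...,2]>27)
q=W[k]; c=q[:,:2].mean(0)
# ridge axis: highest per row
pk=[]
for v in range(72,142,3):
    r=W[v,312:372]; r=r[np.isfinite(r[:,0])]; j=r[:,2]>r[:,2].max()-2; pk.append(r[j].mean(0))
pk=np.array(pk); f=np.polyfit(pk[:,1],pk[:,0],1); fz=np.polyfit(pk[:,1],pk[:,2],1); print("ridge x=",f,"z=",fz, "ang",90+np.degrees(-np.arctan(f[0])))
th=-np.arctan(f[0]); a=np.array([-np.sin(th),np.cos(th)]); n=np.array([np.cos(th),np.sin(th)])
o=np.array([np.polyval(f,100),100.]); w=(q[:,:2]-o)@n; al=(q[:,:2]-o)@a
for e in range(-36,37,4):
    j=(abs(w-e)<2)&(abs(al)<25)
    if j.sum()>3: print(e,np.median(q[j,2]).round(1),np.percentile(q[j,2],[10,90]).round(1))
print("along ext",np.percentile(al[abs(w)<8],[0,1,99,100]))
E
```

```text
ridge x= [-2.45873437e-01  6.06663397e+02] z= [1.77696846e-03 5.36396228e+01] ang 103.81350161825655
-24 33.7 [31.6 35.4]
-20 37.1 [35.1 38.8]
-16 40.9 [39.1 42.8]
-12 44.5 [42.9 46.5]
-8 48.4 [46.8 50.4]
-4 52.4 [50.2 53.9]
0 54.0 [53.  55.1]
4 52.4 [50.6 53.9]
8 48.4 [46.6 49.9]
12 43.9 [41.8 46.2]
16 39.9 [38.1 41.5]
20 35.5 [33.8 37.4]
24 32.3 [30.1 33.5]
along ext [-41.2546652  -40.45161102  42.96592222  43.65819189]
```

```bash
python3 -m crank '[[[8,1.3,2.6,-5,0,0,5.3],[8,1.4,2.7,-5.5,0,0,5.4],[8,0,0,-6,0,0,0],[8,0,0,-6,0,0,0],[8,0,0,-3.5,0,0,0],[8,0,0,0,0,0,0],[8,0,0,0,0,0,0]]]' 40;  python3 -c "from h import *; st()"
```

```text
clock: 43.32
position: [0.583, 0.1007, 0.0806]
ee_rot: [0.618, 0.786, -0.001, 0.003]
ft_force: [0.9, 0.2, -0.0]
grip_width: 0.935
grasp_force: 0.0
t43.3 tcp [583.  100.7  80.6] z [ 0.003 -0.005 -1.   ] y [0.972 0.237 0.002] F [ 0.9  0.2 -0. ] w0.935 g0.0 q [ 0.34  0.49 -0.74  1.69  0.37  1.1  -0.28]
```

```bash
python3 -m crank '[[[8,-0.1,0,-3.2,0,0,0],[8,0,0,-2.6,0,0,0],[8,0,0,-0.3,0,0,0],[6.5,0,0,0,0,0,0],[5.5,0,0,0,0,0,0],[4,0,0,0,0,0,0],[3,0,0,0,0,0,0],[3,0,0,0,0,0,0],[3,0,0,0,0,0,0],[3,0,0,0,0,0,0]]]' 50;  python3 -c "from h import *; st()"
```

```text
clock: 44.58
position: [0.5819, 0.1004, 0.0199]
ee_rot: [0.618, 0.786, -0.001, 0.003]
ft_force: [-0.4, -1.4, 8.2]
grip_width: 0.559
grasp_force: 50.5
t44.6 tcp [581.9 100.4  19.9] z [ 0.004 -0.006 -1.   ] y [0.972 0.237 0.002] F [-0.4 -1.4  8.2] w0.559 g50.5 q [ 0.31  0.57 -0.7   1.73  0.44  1.   -0.32]
```

```bash
python3 -m crank '[[[3,0,0,0.4,0,0,0],[3,0,0,0.4,0,0,0],[3,0,0,0,0,0,0],[3,0,0,0,0,0,0]]]' 100;  python3 -c "from h import *; st()"
```

```text
clock: 45.08
position: [0.5807, 0.1001, 0.0259]
ee_rot: [0.618, 0.786, -0.002, 0.002]
ft_force: [-0.2, -0.6, -2.7]
grip_width: 0.538
grasp_force: 102.5
t45.1 tcp [580.7 100.1  25.9] z [ 0.001 -0.006 -1.   ] y [ 0.972  0.237 -0.   ] F [-0.2 -0.6 -2.7] w0.538 g102.5 q [ 0.31  0.56 -0.71  1.73  0.43  1.01 -0.32]
```

```bash
python3 -m crank '[[[3,0,0,3,0,0,0],[3,0,0,5,0,0,0],[3,0,0,5,0,0,0],[3,-1,-2,5,0,0,0],[3,-2,-5,2,0,0,-4],[3,-2,-5,0,0,0,-4],[3,-1,-5,0,0,0,-4],[3,0,-5,0,0,0,-4],[3,0,-5,0,0,0,-4],[3,0,-5,0,0,0,-4],[3,0,-5,0,0,0,0],[3,0,-5,0,0,0,0],[3,0,-1,0,0,0,0],[3,0,0,-5,0,0,0],[3,0,0,-5,0,0,0],[3,0,0,-4,0,0,0],[3,0,0,0,0,0,0],[3,0,0,0,0,0,0]]]';  python3 -c "from h import *; st()"
```

```text
clock: 47.32
position: [0.522, -0.3297, 0.088]
ee_rot: [0.768, 0.641, -0.002, 0.003]
ft_force: [0.8, 0.5, -2.2]
grip_width: 0.543
grasp_force: 103.6
t47.3 tcp [ 522.  -329.7   88. ] z [ 0.001 -0.007 -1.   ] y [ 0.984 -0.178  0.002] F [ 0.8  0.5 -2.2] w0.543 g103.6 q [ 0.88  0.48 -0.5   1.63  0.26  1.1   0.13]
```

```bash
python3 -m crank '[[[3,0,0,-3,0,0,0],[3,0,0,-2.5,0,0,0],[3,0,0,-0.6,0,0,0],[3,0,0,0,0,0,0]]]';python3 -m crank '[[[3,0,0,-0.4,0,0,0],[3,0,0,0,0,0,0]]]';python3 -m crank '[[[3,0,0,-0.3,0,0,0],[3,0,0,0,0,0,0]]]'
```

```text
clock: 47.82
position: [0.5218, -0.3302, 0.0267]
ee_rot: [0.768, 0.641, -0.002, 0.003]
ft_force: [0.7, 0.1, -2.4]
grip_width: 0.544
grasp_force: 103.6
clock: 48.08
position: [0.5212, -0.33, 0.0217]
ee_rot: [0.768, 0.641, -0.002, 0.002]
ft_force: [-0.4, -0.0, -3.0]
grip_width: 0.537
grasp_force: 103.6
clock: 48.32
position: [0.5208, -0.3297, 0.0179]
ee_rot: [0.768, 0.641, -0.002, 0.002]
ft_force: [-0.4, 0.1, -3.0]
grip_width: 0.541
grasp_force: 103.6
```

```bash
python3 -m crank '[[[3,0,0,-0.3,0,0,0],[3,0,0,0,0,0,0]]]';python3 -m crank '[[[5.5,0,0,0,0,0,0],[6.5,0,0,0,0,0,0],[7.5,0,0,0,0,0,0],[8.5,0,0,0,0,0,0],[8.5,0,0,4,0,0,0],[8.5,0,0,5,0,0,0],[8.5,0,0,5,0,0,0],[8.5,0,0,6,0,0,0],[8.5,0,0,6,0,0,0],[8.5,0,0,4,0,0,0],[8.5,0,0,0,0,0,0],[8.5,0,0,0,0,0,0]]]'
python3 - <<'E'
from h import *
st(); p,d,T=snap("wrist"); W=cloud("wrist",d,T); W[...][(W[...,0]>.62)|(W[...,0]<.42)]=np.nan; tubes(W,T,zmax=.07)
k=(abs(W[...,0]-.52)<.035)&(abs(W[...,1]+.33)<.05); print(np.nanpercentile(W[k][:,2],[50,80,95,99]).round(4))
E
```

```text
clock: 48.58
position: [0.5207, -0.3297, 0.0148]
ee_rot: [0.768, 0.641, -0.002, 0.002]
ft_force: [-0.1, -0.2, -2.7]
grip_width: 0.536
grasp_force: 103.6
clock: 50.08
position: [0.5206, -0.3297, 0.3142]
ee_rot: [0.768, 0.641, -0.003, 0.002]
ft_force: [0.5, -0.8, -0.6]
grip_width: 0.996
grasp_force: 0.0
t50.1 tcp [ 520.6 -329.7  314.2] z [-0.002 -0.006 -1.   ] y [ 0.984 -0.179 -0.001] F [ 0.5 -0.8 -0.6] w0.996 g0.0 q [ 0.89  0.33 -0.53  1.33  0.17  1.53  0.19]
tube ctr [ 537.  -330.6] LxW [37. 85.] axis deg 79.7 px [332. 151.] 
[0.3906 0.3952 0.3992 0.4003]
```

The tube now lies flat on the bench at (537,-331) mm. I'll regrasp it as before.

```bash
python3 -m crank '[[[6,0.4,0.3,-5.5,9.84,-1.79,0],[6,0.5,0.3,-5.5,9.84,-1.79,0],[6,0.5,0.3,-5.5,9.84,-1.79,0],[6,0.4,0.3,-5.5,9.84,-1.79,0],[6,0,0,-3,0,0,0],[6,0,0,0,0,0,0],[6,0,0,0,0,0,0]]]' 60;  python3 -c "from h import *; st()"
```

```text
clock: 51.0
position: [0.5399, -0.3174, 0.0671]
ee_rot: [0.722, 0.603, 0.261, -0.216]
ft_force: [0.7, 0.3, 1.1]
grip_width: 0.704
grasp_force: 0.0
t51.0 tcp [ 539.9 -317.4   67.1] z [ 0.115  0.627 -0.77 ] y [ 0.984 -0.178  0.002] F [0.7 0.3 1.1] w0.704 g0.0 q [ 1.11  0.84 -0.56  1.32 -0.21  1.4   0.53]
```

```bash
python3 -m crank '[[[6,-0.1,-0.1,-2.6,0,0,0],[6,0,0,-2.2,0,0,0],[6,0,0,-0.9,0,0,0],[3,0,0,0,0,0,0],[3,0,0,0,0,0,0],[3,0,0,0,0,0,0],[3,0,0,0,0,0,0],[3,0,0,0,0,0,0],[3,0,0,0,0,0,0]]]' 90;  python3 -c "from h import *; st()"
```

```text
clock: 52.12
position: [0.538, -0.319, 0.0084]
ee_rot: [0.722, 0.603, 0.261, -0.217]
ft_force: [-0.3, -2.3, 0.7]
grip_width: 0.432
grasp_force: 89.9
t52.1 tcp [ 538.  -319.     8.4] z [ 0.115  0.627 -0.77 ] y [ 0.984 -0.179  0.001] F [-0.3 -2.3  0.7] w0.432 g89.9 q [ 1.1   0.91 -0.54  1.34 -0.18  1.33  0.57]
```

```bash
python3 -m crank '[[[3,0,0,4,0,0,0],[3,0,0,5,0,0,4.4],[3,0,1,5,0,0,4.4],[3,0,3,4,0,0,4.5],[3,0.5,3,1,-9,-0.5,0],[3,0.5,3,0,-9,-0.5,0],[3,0.6,3,0,-9,-0.5,0],[3,0.6,3,0,-9,-0.5,0],[3,0.6,3,0,-9,-0.5,0],[3,0.6,3,0,-9,-0.5,0],[3,0.6,3,0,-9,-0.5,0],[3,0.6,3,0,-9,-0.5,0],[3,0.3,3,0,-9,-0.5,0],[3,0,2,0,-9,-0.5,0],[3,0,0,0,0,0,0]]]';  python3 -c "from h import *; st()"
```

```text
clock: 54.0
position: [0.5856, 0.0167, 0.1948]
ee_rot: [0.618, 0.66, -0.292, 0.31]
ft_force: [-0.3, 0.0, -2.7]
grip_width: 0.435
grasp_force: 91.0
t54.0 tcp [585.6  16.7 194.8] z [ 0.048 -0.77  -0.637] y [ 0.998  0.065 -0.003] F [-0.3  0.  -2.7] w0.435 g91.0 q [-0.09  0.56 -0.59  1.58  0.98  1.73 -0.8 ]
```

```bash
python3 -m crank '[[[3,-0.1,0.1,-5,0,0,-0.5],[3,0,0,-5,0,0,0],[3,0,0,-3,0,0,0],[3,0,0,-1.2,0,0,0],[3,0,0,0,0,0,0],[3,0,0,0,0,0,0]]]';  python3 - <<'E'
from h import *
st(); p,d,T=snap("wrist"); cv2.imwrite("pics/w9.png",p[:,:,::-1]); np.savez("w9.npz",p=p,d=d,T=T)
E
```

```text
clock: 54.75
position: [0.5866, 0.0123, 0.0577]
ee_rot: [0.626, 0.654, -0.292, 0.31]
ft_force: [-0.3, -0.0, -1.6]
grip_width: 0.435
grasp_force: 90.9
t54.8 tcp [586.6  12.3  57.7] z [ 0.039 -0.77  -0.637] y [0.999 0.046 0.005] F [-0.3 -0.  -1.6] w0.435 g90.9 q [-0.11  0.74 -0.54  1.63  1.04  1.6  -0.99]
```

View pics/w9.png

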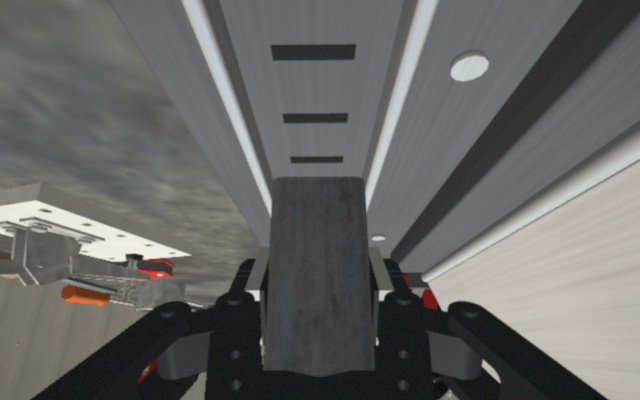

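The tube is upright and centred between the rails at (320,270), the same as in the first good placement. I've used all 14 pictures, so from here I check by numbers.

```bash
python3 -m crank '[[[3,-0.1,0,-0.8,0,0.3,0.3],[3,0,0,-0.8,0,0,0],[3,0,0,-0.3,0,0,0],[3,0,0,0,0,0,0]]]';python3 -m crank '[[[3,0,0,-0.1,0,0,0],[3,0,0,0,0,0,0]]]';python3 -m crank '[[[3,0,0,-0.1,0,0,0],[3,0,0,0,0,0,0]]]';
```

```text
clock: 55.3
position: [0.5847, 0.0122, 0.0367]
ee_rot: [0.622, 0.656, -0.294, 0.309]
ft_force: [-0.0, 0.1, -2.3]
grip_width: 0.43
grasp_force: 90.9
clock: 55.55
position: [0.585, 0.0122, 0.0362]
ee_rot: [0.622, 0.656, -0.294, 0.309]
ft_force: [0.9, 0.3, -1.6]
grip_width: 0.434
grasp_force: 90.9
clock: 55.8
position: [0.585, 0.0122, 0.0352]
ee_rot: [0.622, 0.656, -0.294, 0.309]
ft_force: [0.5, 0.8, -1.0]
grip_width: 0.436
grasp_force: 91.2
```

```bash
python3 -m crank '[[[3,0,0,-0.1,0,0,0],[3,0,0,0,0,0,0]]]'; python3 -m crank '[[[4.5,0,0,0,0,0,0],[5.5,0,0,0,0,0,0],[6.5,0,0,0,0,0,0],[7.5,0,0,0,0,0,0],[7.5,0,0,0,0,0,0],[7.5,0,0.8,0.7,0,0,0],[7.5,0,1.5,1.3,0,0,0],[7.5,0,2.3,2,0,0,0],[7.5,0,3,2.6,0,0,0],[8.5,0,0,6,0,0,0],[8.5,0,0,6,0,0,0],[8.5,0,0,6,0,0,0],[8.5,0,0,0,0,0,0]]]'
cat >> h.py <<'E'
def stand(n="wrist"):
    p,d,T=snap(n); W=cloud(n,d,T)*1000
    m=((W[...,2]>82)&(W[...,2]<100)&(abs(W[...,0]-587)<45)&(W[...,1]<175)&(W[...,1]>-200)).astype(np.uint8)
    nn,l,s,c=cv2.connectedComponentsWithStats(m)
    for i in range(1,nn):
        if s[i,4]<15: continue
        q=W[l==i]; print("top",s[i,4],np.round((q.min(0)+q.max(0))/2,1),np.round(q.max(0)-q.min(0),0))
E
python3 -c "
from h import *
st(); stand(); stand('top')"
```

```text
clock: 56.05
position: [0.585, 0.0122, 0.0352]
ee_rot: [0.622, 0.656, -0.294, 0.309]
ft_force: [-3.1, 1.8, 6.8]
grip_width: 0.431
grasp_force: 91.9
clock: 57.68
position: [0.5854, 0.0905, 0.286]
ee_rot: [0.624, 0.656, -0.29, 0.31]
ft_force: [0.1, 0.5, -0.8]
grip_width: 0.998
grasp_force: 0.0
t57.7 tcp [585.4  90.5 286. ] z [ 0.045 -0.767 -0.64 ] y [0.999 0.053 0.006] F [ 0.1  0.5 -0.8] w0.998 g0.0 q [-0.19  0.55 -0.62  1.39  0.95  1.92 -0.74]
top 3270 [589.9 -67.4  86.9] [ 50. 224.  10.]
top 50 [ 594.7 -161.8   90.3] [38. 38. 14.]
top 55 [588.8 -69.5  90.2] [39. 35. 15.]
top 58 [ 592.  -115.    90.1] [39. 38. 15.]
top 55 [583.9  22.9  89.4] [38. 38. 14.]
top 53 [586.5 -24.2  90.4] [38. 38. 14.]
```

All five tubes stand. Now the guard.

```bash
python3 -m crank '[[[8.5,2,-1,1.5,9.9,0.5,0],[8.5,4,-2,0,9.9,0.5,0],[8.5,4,-2,0,10,0.5,0],[8.5,4,-2,0,10,0.5,0],[8.5,4,-2.5,0,10,0.5,0],[8.5,0.6,-0.4,0,0,0,0],[8.5,0,0,0,0,0,0],[8.5,0,0,0,0,0,0]]]' 40
python3 - <<'E'
from h import *
st(); stand(); p,d,T=snap("wrist"); W=cloud("wrist",d,T)*1000
k=(W[...,2]>205)&(W[...,2]<250)&(abs(W[...,1]+8)<60)&(abs(W[...,0]-771)<25); q=W[k]; print(len(q)); f=np.polyfit(q[:,1],q[:,0],1); print("rail x at y-8",np.polyval(f,-8),f,"top z",np.percentile(q[:,2],[50,90]))
E
```

```text
clock: 58.78
position: [0.7702, -0.0081, 0.2947]
ee_rot: [0.687, 0.727, -0.004, 0.003]
ft_force: [-0.6, 0.8, 1.1]
grip_width: 0.991
grasp_force: 0.0
t58.8 tcp [770.2  -8.1 294.7] z [-0.   -0.01 -1.  ] y [ 0.998  0.057 -0.001] F [-0.6  0.8  1.1] w0.991 g0.0 q [ 0.25  0.75 -0.71  0.81  0.47  1.7  -0.18]
top 769 [584.9  23.9  87. ] [40. 38. 10.]
top 740 [586.9 -23.7  86.9] [40. 40. 10.]
top 728 [589.2 -68.8  86.9] [40. 40. 10.]
top 694 [ 592.1 -114.4   86.7] [40. 39.  9.]
top 411 [ 594.9 -160.3   87. ] [38. 40. 10.]
2872
rail x at y-8 771.3278279310649 [-5.60645794e-02  7.70879311e+02] top z [227.51778191 228.6704253 ]
```

```bash
python3 -m crank '[[[8.5,0.1,0,-4,0,0,0],[8.5,0,0,-5,0,0,0],[8.5,0,0,0,0,0,0],[0,0,0,0,0,0,0],[0,0,0,0,0,0,0],[0,0,0,0,0,0,0],[0,0,0,0,0,0,0],[0,0,0,0,0,0,0],[0,0,0,0,0,0,0]]]' 40
python3 -m crank '[[[0,-0.9,-0.05,0.32,0,0,0],[0,-0.91,-0.05,0.31,0,0,0],[0,-1.85,-0.1,0.47,0,0,0],[0,-1.87,-0.1,0.3,0,0,0],[0,-1.91,-0.1,0.13,0,0,0],[0,-1.91,-0.1,-0.05,0,0,0],[0,-1.89,-0.1,-0.22,0,0,0],[0,-1.87,-0.1,-0.39,0,0,0],[0,-1.82,-0.1,-0.56,0,0,0],[0,0,0,0,0,0,0]]]'
```

```text
clock: 60.0
position: [0.772, -0.0107, 0.2057]
ee_rot: [0.688, 0.726, -0.003, 0.004]
ft_force: [-0.8, -0.6, 5.1]
grip_width: 0.103
grasp_force: 39.0
clock: 61.25
position: [0.6216, -0.0189, 0.2089]
ee_rot: [0.688, 0.726, -0.004, 0.004]
ft_force: [-5.8, 0.6, 6.8]
grip_width: 0.098
grasp_force: 41.6
```

```bash
python3 -m crank '[[[0,-0.9,-0.05,-0.35,0,0,0],[0,-0.9,-0.05,-0.4,0,0,0],[0,-0.9,-0.05,-0.42,0,0,0],[0,-0.8,-0.05,-0.43,0,0,0],[0,0,0,0,0,0,0],[0,0,0,0,0,0,0]]]'
cat >> h.py <<'E'
def guard(n):
    p,d,T=snap(n); W=cloud(n,d,T)
    k=np.isfinite(W[...,0])&(W[...,2]>.06)&(W[...,2]<.165)&(abs(W[...,1]+.015)<.15); xe=.6905-(W[...,2]-.0295)/np.tan(1.047)-.052*(W[...,1]+.014)
    Q=W[k&(abs(W[...,0]-xe)<.025)]
    for _ in range(4):
        A=np.c_[Q[:,1:],np.ones(len(Q))]; c=np.linalg.lstsq(A,Q[:,0],rcond=None)[0]; r=abs(A@c-Q[:,0]); Q=Q[r<max(.004,2*r.std())]
    print(n,len(Q),"guard deg %.2f"%np.degrees(np.arctan2(1,-c[1]*np.cos(.052))),"x at z.0295 %.4f"%(c[0]*-.014+c[1]*.0295+c[2]))
E
python3 -c "
from h import *
st(); guard('top'); guard('wrist'); guard('scene')"
```

```text
clock: 62.0
position: [0.5867, -0.0207, 0.1917]
ee_rot: [0.688, 0.726, -0.004, 0.003]
ft_force: [-3.7, 0.4, 1.2]
grip_width: 0.098
grasp_force: 41.9
t62.0 tcp [586.7 -20.7 191.7] z [-0.002 -0.011 -1.   ] y [ 0.999  0.053 -0.002] F [-3.7  0.4  1.2] w0.098 g41.9 q [ 0.61  0.39 -0.82  1.58  0.3   1.3  -0.21]
top 613 guard deg 59.80 x at z.0295 0.6949
wrist 16854 guard deg 59.87 x at z.0295 0.6937
scene 666 guard deg 59.93 x at z.0295 0.6842
```

```bash
python3 -m crank '[[[2,0,0,0,0,0,0],[4,0,0,0,0,0,0],[6,0,0,0,0,0,0],[8.5,0,0,0,0,0,0],[8.5,0,0,0,0,0,0],[8.5,0,0,4,0,0,0],[8.5,0,0,5,0,0,0],[8.5,-2,0,5,0,0,0],[8.5,-4,-1,4,0,0,0],[8.5,0,0,0,0,0,0],[8.5,0,0,0,0,0,0]]]'
python3 -c "
from h import *
st(); guard('top'); guard('wrist'); stand(); stand('scene')"
```

```text
clock: 63.52
position: [0.5276, -0.0311, 0.3719]
ee_rot: [0.688, 0.725, -0.004, 0.004]
ft_force: [0.7, -0.6, -0.1]
grip_width: 0.995
grasp_force: 0.0
t63.5 tcp [527.6 -31.1 371.9] z [ 0.001 -0.011 -1.   ] y [0.999 0.052 0.   ] F [ 0.7 -0.6 -0.1] w0.995 g0.0 q [ 0.73  0.16 -0.86  1.43  0.13  1.61 -0.07]
top 473 guard deg 59.86 x at z.0295 0.6949
wrist 7167 guard deg 59.91 x at z.0295 0.6936
top 326 [583.3  24.3  87.2] [38. 39. 10.]
top 335 [585.6 -23.1  87.1] [38. 39. 10.]
top 366 [588.2 -68.9  87. ] [38. 40. 10.]
top 345 [ 590.9 -114.5   87.1] [37. 39. 10.]
top 372 [ 595.4 -160.5   86.9] [39. 40. 10.]
top 238 [584.4 -67.4  86. ] [ 50. 228.   8.]
```

The guard measures about 60° and all five tubes stand, so I'm handing in.

```bash
python3 -c "
from workcell import job
print(job.hand_in())"
```

```text
the job is handed in; nothing more can be done
None
```

The job is handed in: all four tipped tubes now stand in the lane beside the one already there, and the guard is folded down over them at about 59.9°; one tube toppled after I first placed it and was picked up and set again, and I did not measure the bystanders at the end.

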